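# Pack out the bench clamp and hold it tight

## Robot

A 6-joint arm with a two-finger parallel gripper is mounted at the origin on the work surface. World frame = base frame: x ahead of the robot, y to its left, z up, the work surface at z = 0. Lengths are in m, angles in degrees, forces in N, time in s.
With the tool pointing down it reaches from about 0.3 to 0.75 m from the base axis. Payload 8.5 kg.
Tool frame: the origin (TCP) lies midway between the tips of the shut fingers; the grasp point (between the pads) lies 19 mm behind it; z points along the fingers, y is the direction in which the jaws open and shut (so a half turn about z gives the same grasp; the last joint's range is limited). The gripper opens to 85 mm and grips with 20 to 120 N. Pads are 22 mm wide; open, the fingers measure 114 mm over their backs; the gripper's body (76 mm by 85 mm) begins 54 mm behind the grasp point. The pads swing forward as they close: fully open they stand 13 mm farther back than shut.
Start: joints at [-88.596, 21.807, 74.336, -0, 83.858, -12.336], TCP at [0.131, -0.534, 0.231] pointing down, gripper open.
Joint ranges: [-178.18, 178.18], [-50.72, 133.34], [12.68, 142.11], [-81.47, 261.47], [9.98, 163.14], [-165.26, 165.26]. Speed limits (degrees/s): [136.94, 136.94, 180, 180, 180, 180].

## Interface

Orientations are given as a 3x3 rotation matrix whose columns are the frame's x, y, z axes.
In Python, from rig import env, eyes, close_job gives the robot as it stands.
- The arm moves only by the tool jog_arm, never from a script. Its argument "deltas" is one flat list of numbers, 7 for each row, row after row: the shift along the tool's x, y, z in units of 0.75 m (1.0 is 0.75 m), then the turn, a rotation vector about the tool's x, y, z in units of 180 degrees (1.0 is 180 degrees), then the gripper command: -1 is fully open, 1 is shut, values between are in proportion. In form: [dx, dy, dz, ax, ay, az, fingers, dx, dy, dz, ax, ay, az, fingers, ...]. A call has 1 to 12 rows; each row is the pose to reach, as a shift and turn from the pose commanded when the call began, along the tool's axes at that moment, turning the shorter way round; what a row does not reach only later rows make up. A row lasts 1/12 s, in which the tool goes at most 41.7 mm and 7.16 degrees, less where a joint would pass 70% of its speed; a pose out of reach is approached as far as the arm can. A call with a number of a shift or a turn outside -1 to 1 is refused whole. A call with a gripper value outside its range is refused whole. The fingers move at their own pace and stop on an object; "grip_force" is the grip in N (left out, the last holds). Time passes only in rows, so rows that repeat a pose let the fingers close. It gives the time, the measured TCP pose, the force and the opening at its end, in the units of the state.
- env.observe(): the state, without advancing time (a new reading comes with each control period).
- eyes.get_image(name): name is "side" or "top"; returns the picture (400x640x3 uint8, red, green, blue); there is no depth.
- eyes.camera_params(name): a dict with "intrinsics" (3x3 intrinsics, pixels), "k1" (the pictures are not rectified: a ray, as slopes to the right and down, at radius r is drawn at 1 + k1 r^2 times it, then the intrinsics apply), "R" (3x3) and "t" (3): a world point X has camera coordinates R X + t. Camera axes: x right, y down, z forward; pixel columns grow to the right and rows downward; lengths in m; the calibration is good to about 2 mm. A picture is of the moment at which its call begins. camera_params takes no time and is no camera call.
- close_job(): hands the job in, once; it reports no verdict.
The state is a dict: "time_s": time; "q": joint angles; "qvel": joint speeds; "joint_efforts": joint torques, N m; "position": TCP position; "tool_rot": TCP orientation; "ft_force": force on the tool from outside, world axes, zero at the start; "wrist_torque": the same for the moment, N m; "grip_width": finger opening in m.
Only numpy, scipy, OpenCV 4.12 (cv2) and the standard library are available. Lean on these libraries where they do the work, as an engineer would, in place of code of your own. Each camera call takes 0.05 s, during which the arm holds its last target.

## Task

The glued blank in the bench clamp lies too far from the spring-loaded sliding cheek for the cheek to reach it. Drop the plywood packers one at a time into the gap, standing upright side by side with their flat faces towards the cheek and the blank, until there are enough that the cheek, pushed by its post, closes firmly on the stack (at least two are needed, sometimes three) before its travel runs out. Finish while still pushing on the post, so that the cheek holds packers and blank tight against the stop, touching neither packers nor blank yourself; keep unused packers well out of the clamp and leave the glue bottle, jar and spool alone.

Things in the scene. Friction and masses are not known exactly. Their poses are not given: they have to be found in the camera images.
- clamp: Wooden bench clamp fixed to the bench, 300 x 96, its channel running along its own x axis. Origin: centre of its underside. Base 12 thick, so the channel floor is 12 above the origin; channel 56 wide between two side rails (each 16 wide, tops 34 above the bench). From -x to +x: spring bracket, sliding cheek, empty gap, blank, stop. x points from cheek to stop, z up.
- cheek (a joint): Travel of the dark wooden sliding cheek along the clamp's +x towards the blank, m: 0 = drawn back by its spring (as at the start), 0.034 = end of its travel, reached with the gap still open if there are too few packers. The spring always pushes it back: 3 N at 0 rising to 7 N at 0.034. Cheek block 55 long, 52 wide, its top 52 above the bench.
- post_grip (a point): Point to grip or push on the cheek's upright round wooden post (diameter 24, rising from 52 to 92 above the bench); this point is on its axis, 74 above the bench, 33.5 behind the cheek's front face. Moves with the cheek.
- cheek_face (a point): Bottom centre of the cheek's flat front face (40 high, 52 wide), at the channel floor. The gap runs from here to the near face of the blank. Moves with the cheek.
- blank: Loose two-tone glued wooden block lying in the channel against the stop (about 1 short of it), 30 along the clamp's x, 52 wide, 38 high, 60 g. Origin: centre of its underside, so its near face is 15 towards the cheek. With the cheek drawn back the gap between cheek and blank is 57 to 85, varying between starts.
- stop: Dark wooden end stop fixed across the channel beyond the blank, 24 along the clamp's x, 36 high, with two steel screw heads above the rails. Origin: centre of its underside, at the channel floor.
- board: Fixed wooden cutting board, 190 x 220 x 12, on which the packers stand at the start. Origin: centre of its underside.
- packer0: Plywood packer standing upright, one of four alike (about 40 g): plate 18 thick along its own x, 50 wide along its y, 40 high, with a grip tab on top, 18 thick, 24 wide along y, 30 high (overall height 70). Origin: centre of its underside, z up; at the start 12 above the bench, on the board.
- packer1: Plywood packer standing upright, one of four alike (about 40 g): plate 18 thick along its own x, 50 wide along its y, 40 high, with a grip tab on top, 18 thick, 24 wide along y, 30 high (overall height 70). Origin: centre of its underside, z up; at the start 12 above the bench, on the board.
- packer2: Plywood packer standing upright, one of four alike (about 40 g): plate 18 thick along its own x, 50 wide along its y, 40 high, with a grip tab on top, 18 thick, 24 wide along y, 30 high (overall height 70). Origin: centre of its underside, z up; at the start 12 above the bench, on the board.
- packer3: Plywood packer standing upright, one of four alike (about 40 g): plate 18 thick along its own x, 50 wide along its y, 40 high, with a grip tab on top, 18 thick, 24 wide along y, 30 high (overall height 70). Origin: centre of its underside, z up; at the start 12 above the bench, on the board.
- glue: Bystander: white glue bottle, diameter 52, height 120, standing; origin on its underside.
- jar: Bystander: closed brown glass jar, diameter 56, height 70, standing; origin on its underside.
- spool: Bystander: wooden thread spool, diameter 40, height 50, standing; origin on its underside.
Not all that is in view belongs to the job. Leave any turquoise look-alike of the packer3 alone.

How it is judged:
By the outcome, as a careful person would: the job done as asked, in the order asked, and still so for the second after the job is handed in, while the arm keeps its last pose, push and grip.
It also fails if it takes over 72 s, if anything falls off the work surface, if the arm or the gripper's body presses on something with over 40 N, if the wrist force passes 120 N, or if a joint passes its speed limit or range.

## Working session

There is one attempt and no reset: what is moved stays moved. The work goes in short steps, Python scripts to look and compute and a tool call to move; the robot and the scene stay as the last step left them, time stands still between calls to the robot, and variables do not carry over. Pictures are saved under pics/ and viewed, and the job is handed in when it is done.

Besides the shell and the picture viewer there is one more tool, called as name(argument=value, ...), one argument or row to a line, values as JSON. jog_arm: Moves the arm, as the interface text tells. Its arguments: {"type":"object","properties":{"deltas":{"type":"array"},"grip_force":{"type":"number"}},"required":["deltas"]}

```bash
mkdir -p pics; python3 - <<'E'
from rig import env, eyes
import cv2
for n in("side","top"):
    im=eyes.get_image(n); cv2.imwrite(f"pics/{n}0.png",im[:,:,::-1])
    print(n,eyes.camera_params(n))
print(env.observe())
E
```

```text
side {'intrinsics': array([[395.80413108,   0.        , 317.78320468],
       [  0.        , 395.80413108, 200.44517841],
       [  0.        ,   0.        ,   1.        ]]), 'k1': -0.06516328283043388, 'R': array([[-0.87835569, -0.47797496,  0.00558735],
       [-0.35583267,  0.64600537, -0.67532227],
       [ 0.31917768, -0.59516132, -0.7375016 ]]), 't': array([0.47674572, 0.24015503, 0.94791481])}
top {'intrinsics': array([[491.86257773,   0.        , 323.89681619],
       [  0.        , 491.86257773, 199.55956846],
       [  0.        ,   0.        ,   1.        ]]), 'k1': -0.0937519084864273, 'R': array([[ 0.03229342, -0.99947103,  0.0038474 ],
       [-0.97228759, -0.03230642, -0.23154513],
       [ 0.23154694,  0.0037366 , -0.97281656]]), 't': array([0.00629117, 0.55341412, 1.10894368])}
{'time_s': 0.1, 'q': array([-8.85965358e+01,  2.18374607e+01,  7.43790060e+01, -2.50477377e-04,
        8.38575028e+01, -1.23376635e+01]), 'qvel': array([-0.03578383, -0.15857186, -0.13696733,  0.02622073, -0.00647596,
       -0.04327911]), 'joint_efforts': array([ 4.14511829e-03, -4.49222374e+01, -2.31657618e+01, -1.47589776e-04,
        3.65875705e-03,  8.09730736e-07]), 'position': array([ 0.13061713, -0.53400017,  0.23077869]), 'tool_rot': array([[ 9.71378757e-01,  2.37535911e-01, -3.59655176e-05],
       [ 2.37535759e-01, -9.71377938e-01,  1.29051806e-03],
       [ 2.71608274e-04, -1.26212493e-03, -9.99999167e-01]]), 'ft_force': array([0.35677295, 0.54859816, 0.88063538]), 'wrist_torque': array([-0.01925512, -0.00177748, -0.02221737]), 'grip_width': 0.0855145530114218}
```

View pics/top0.png

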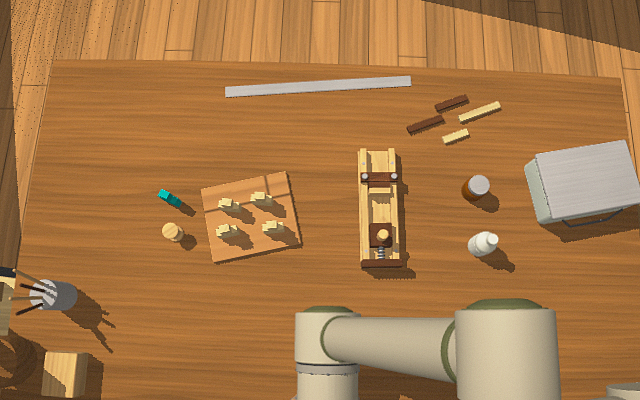

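View pics/side0.png

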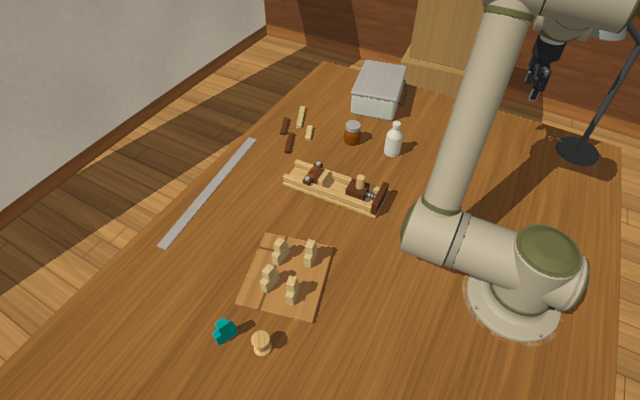

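The top view shows four packers on the board (about px 228,205; 261,198; 227,231; 273,227), with the clamp at columns 360-402 and its cheek at the bottom, near row 235. The turquoise decoy is at (168,198), the spool at (172,232), the jar at (478,187) and the glue at (484,243).

```bash
cat > h.py <<'E'
import numpy as np, cv2
from rig import env, eyes
P={n:eyes.camera_params(n) for n in("side","top")}
def proj(n,X):
    p=P[n];X=np.atleast_2d(X);c=X@p["R"].T+p["t"];s=c[:,:2]/c[:,2:];r2=(s**2).sum(1,keepdims=True)
    s=s*(1+p["k1"]*r2);K=p["intrinsics"];return s*K[0,0]+K[:2,2]
def ray(n,uv):
    p=P[n];K=p["intrinsics"]
    s=cv2.undistortPoints(np.array([[uv]],float),K,np.array([p["k1"],0,0,0,0.]))[0,0]
    # distortion: drawn = s*(1+k1 r^2): same as cv2 model
    d=p["R"].T@np.array([s[0],s[1],1]);o=-p["R"].T@p["t"];return o,d
def at(n,uv,z):
    o,d=ray(n,uv);return o+d*(z-o[2])/d[2]
def tri(a,b):
    o1,d1=ray("side",a);o2,d2=ray("top",b)
    A=np.stack([d1,-d2],1);t=np.linalg.lstsq(A,o2-o1,rcond=None)[0]
    p,q=o1+d1*t[0],o2+d2*t[1];return (p+q)/2,np.linalg.norm(p-q)
def crop(f,out,x,y,w,h,k):
    im=cv2.imread(f)[y:y+h,x:x+w];im=cv2.resize(im,None,fx=k,fy=k,interpolation=cv2.INTER_CUBIC)
    for i in range(0,w,10):
        cv2.line(im,(i*k,0),(i*k,6 if i%50 else 14),(0,0,255),1)
        if (x+i)%20==0: cv2.putText(im,str(x+i),(i*k+1,22),0,.4,(0,0,255),1)
    for i in range(0,h,10):
        cv2.line(im,(0,i*k),(6,i*k),(0,0,255),1)
        if (y+i)%20==0: cv2.putText(im,str(y+i),(8,i*k+4),0,.4,(0,0,255),1)
    cv2.imwrite(out,im)
E
python3 - <<'E'
from h import *
crop("pics/top0.png","pics/t_board.png",200,160,110,110,5)
crop("pics/top0.png","pics/t_clamp.png",340,140,80,140,4)
crop("pics/side0.png","pics/s_board.png",230,225,115,105,5)
crop("pics/side0.png","pics/s_clamp.png",275,150,130,75,6)
E
```

```text
(no output)
```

View pics/t_board.png

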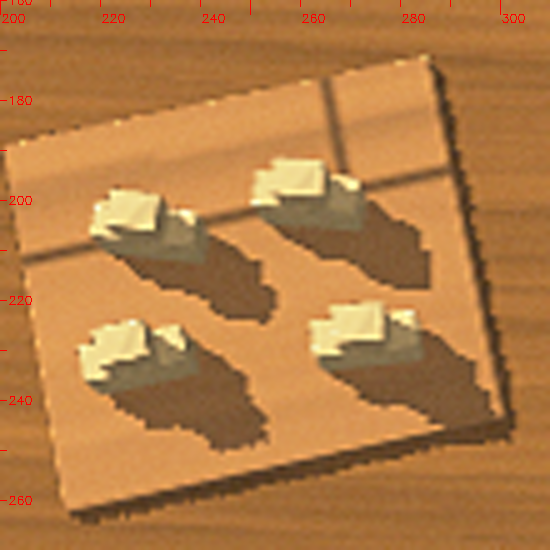

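View pics/t_clamp.png

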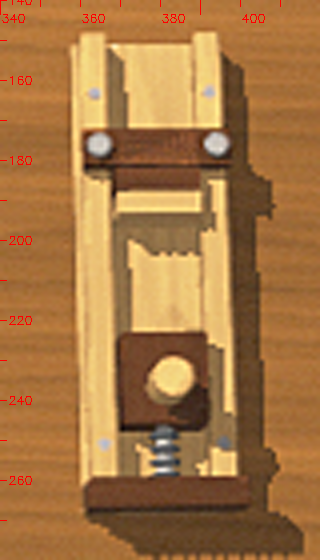

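View pics/s_board.png

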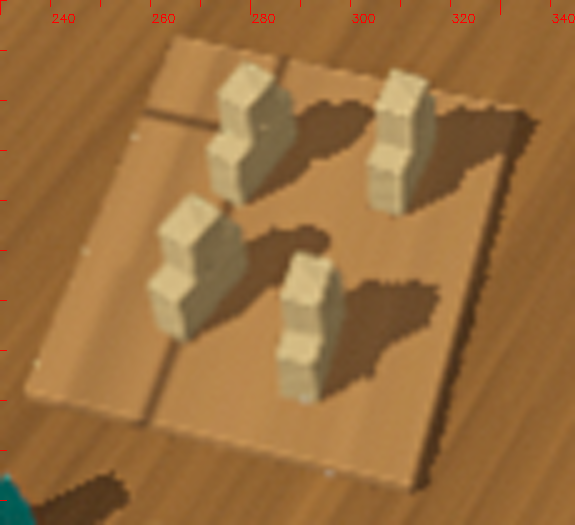

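View pics/s_clamp.png

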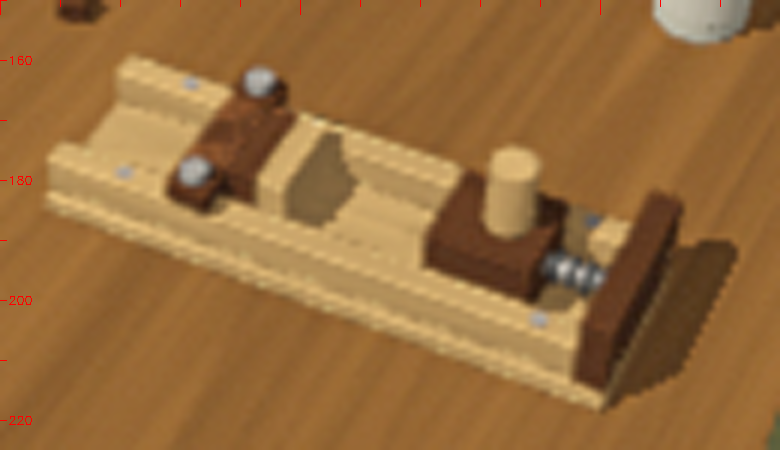

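```bash
cat > fit.py <<'E'
from h import *
from scipy.optimize import minimize
def box(x0,x1,y0,y1,z0,z1):return np.array([[x,y,z] for x in(x0,x1) for y in(y0,y1) for z in(z0,z1)])
PARTS=[box(-.009,.009,-.025,.025,0,.04),box(-.009,.009,-.012,.012,.04,.07)]
def world(pts,x,y,a,z):
    c,s=np.cos(a),np.sin(a);R=np.array([[c,-s,0],[s,c,0],[0,0,1]]);return pts@R.T+[x,y,z]
def sil(n,x,y,a,z,parts=PARTS,k=4,win=None):
    u0,v0,w,h=win;m=np.zeros((h*k,w*k),np.uint8)
    for p in parts:
        q=(proj(n,world(p,x,y,a,z))+.5-[u0,v0])*k
        cv2.fillConvexPoly(m,cv2.convexHull(np.round(q).astype(np.int32)),255)
    return cv2.resize(m,(w,h),interpolation=cv2.INTER_AREA)/255.
def mask(im):
    f=im.astype(float);return ((f[...,1]/(f[...,0]+1)>.80)&(f[...,0]>60)).astype(float)
def fitp(ims,g,z,half=28):
    M={};W={}
    for n in ims:
        c=proj(n,[g[0],g[1],z+.03])[0].astype(int);W[n]=(c[0]-half,c[1]-half,2*half,2*half)
        m=mask(ims[n])[c[1]-half:c[1]+half,c[0]-half:c[0]+half].astype(np.uint8)
        k,l,st,ce=cv2.connectedComponentsWithStats(m)
        # component with biggest overlap near center
        best=max(range(1,k),key=lambda i:st[i,4]-8*np.hypot(*(ce[i]-half)));M[n]=(l==best).astype(float)
    def cost(p):
        s=0
        for n in ims:
            a=sil(n,p[0],p[1],p[2],z,win=W[n]);b=M[n];s+=np.abs(a-b).sum()/b.sum()
        return s
    best=None
    for a in np.deg2rad([g[2]-25,g[2],g[2]+25]):
        r=minimize(cost,[g[0],g[1],a],method="Nelder-Mead",options=dict(initial_simplex=np.array([[g[0],g[1],a],[g[0]+.01,g[1],a],[g[0],g[1]+.01,a],[g[0],g[1],a+.2]]),xatol=1e-5,fatol=1e-4))
        if best is None or r.fun<best.fun:best=r
    return best
E
python3 - <<'E'
from fit import *
ims={n:cv2.imread(f"pics/{n}0.png")[:,:,::-1] for n in("side","top")}
out=ims["top"].copy()
for uv in [(226,202),(258,196),(225,228),(272,225)]:
    X=at("top",uv,.082)
    r=fitp(ims,(X[0],X[1],13),.012);print(np.round(r.x[:2],4),np.rad2deg(r.x[2]).round(1),r.fun)
for n,uv in [("side",(375.8,218)),("side",(282.8,184.5))]:print("base",at(n,uv,0))
print("post",tri((275+514/6,150+160/6),(340+171/4,140+375/4)), at("top",(382.8,233.8),.092))
print("cheekFL",at("side",(346.3,189.2),.052),at("top",(370,223),.052),"FR",at("top",(391.75,223),.052))
print("cam",-P["top"]["R"].T@P["top"]["t"],-P["side"]["R"].T@P["side"]["t"])
E
```

```text
[0.5374 0.254 ] -3.6 0.2605643173892155
[0.556 0.177] -2.5 0.2710062297523598
[0.4742 0.2552] 16.1 0.27635444457722935
[0.4872 0.1451] 9.8 0.23898501250772064
base [ 0.39699301 -0.07607583  0.        ]
base [ 6.98382962e-01 -6.24484638e-02 -1.11022302e-16]
post (array([ 0.46953851, -0.1127167 ,  0.09760644]), np.float64(0.00045534212799253743)) [ 0.47015107 -0.1135464   0.092     ]
cheekFL [ 0.50050099 -0.09114088  0.052     ] [ 0.50209497 -0.08752339  0.052     ] FR [ 0.50376218 -0.13966124  0.052     ]
cam [0.281102   0.020023   1.20691492] [0.20165408 0.63689331 0.85860699]
```

```bash
cat > ov.py <<'E'
from fit import *
def edges(pts):
    return [(i,j) for i in range(8) for j in range(i) if bin(i^j).count("1")==1]
def overlay(n,f,out,items,win,k):
    x,y,w,h=win;im=cv2.imread(f)[y:y+h,x:x+w];im=cv2.resize(im,None,fx=k,fy=k,interpolation=cv2.INTER_CUBIC)
    cols=[(0,0,255),(255,0,0),(0,160,0),(255,0,255),(255,255,0)]
    for ci,(parts,X) in enumerate(items):
        for p in parts:
            q=((proj(n,world(p,*X))+.5-[x,y])*k*8).astype(int)
            for i,j in edges(p):cv2.line(im,tuple(map(int,q[i])),tuple(map(int,q[j])),cols[ci%5],1,cv2.LINE_AA,3)
    return im
def clampitems(cx,cy,a,ch,bl,st=None):
    rails=[box(-.15,.15,-.048,-.032+.004*1,0,.034),box(-.15,.15,.028,.044,0,.034)]
    rails=[box(-.15,.15,-.044,-.028,0,.034),box(-.15,.15,.028,.044,0,.034),box(-.15,.15,-.048,.048,0,.012)]
    cheek=[box(ch-.055,ch,-.026,.026,.012,.052),box(ch-.0335-.012,ch-.0335+.012,-.012,.012,.052,.092)]
    blank=[box(bl-.015,bl+.015,-.026,.026,.012,.05)]
    stop=[box(bl+.016,bl+.04,-.028,.028,.012,.048)]
    X=(cx,cy,a,0)
    return [(rails,X),(cheek,X),(blank,X),(stop,X)]
E
python3 - <<'E'
from ov import *
pk=[(.5374,.254,-3.6),(.556,.177,-2.5),(.4742,.2552,16.1),(.4872,.1451,9.8)]
it=[(PARTS,(a,b,np.deg2rad(c),.012)) for a,b,c in pk]
a=overlay("top","pics/top0.png","",it,(205,180,90,70),8);cv2.imwrite("pics/ovp.png",a)
b=overlay("side","pics/side0.png","",it,(255,230,70,80),7);cv2.imwrite("pics/ovps.png",b)
ci=clampitems(.5487,-.1155,np.deg2rad(2.),-.045,.045)
cv2.imwrite("pics/ovc.png",overlay("top","pics/top0.png","",ci,(345,140,75,140),4))
cv2.imwrite("pics/ovcs.png",overlay("side","pics/side0.png","",ci,(275,150,130,75),6))
E
```

```text
(no output)
```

View pics/ovp.png

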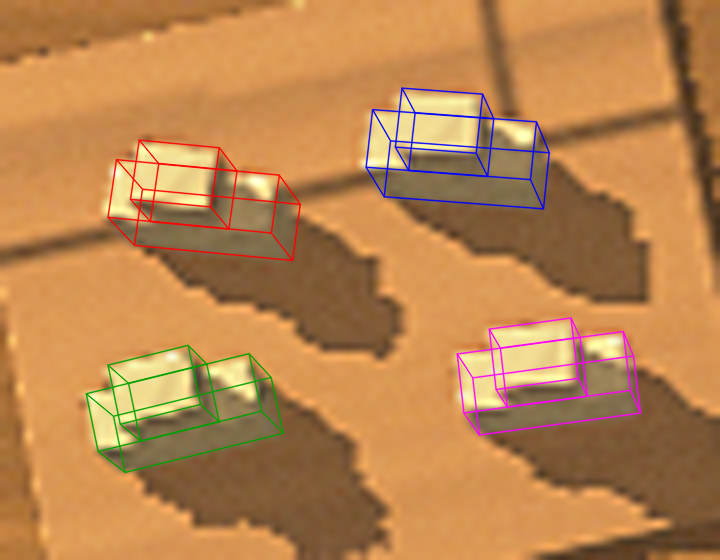

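View pics/ovps.png

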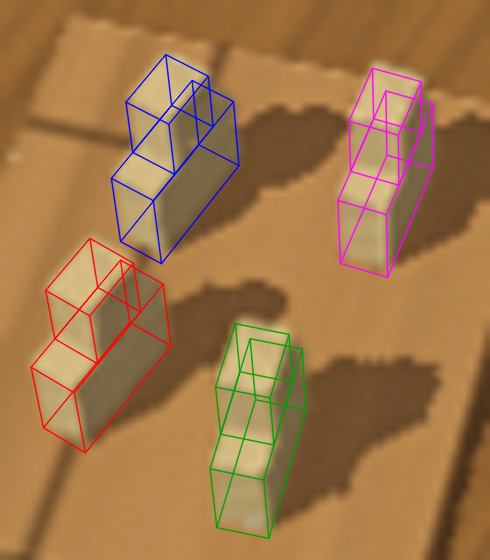

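View pics/ovc.png

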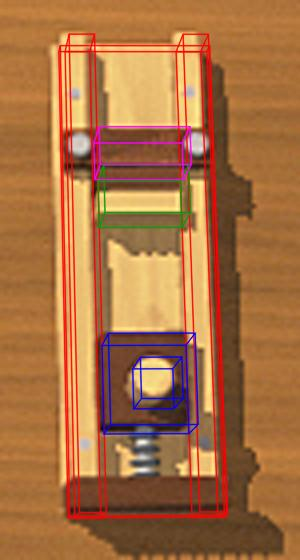

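View pics/ovcs.png

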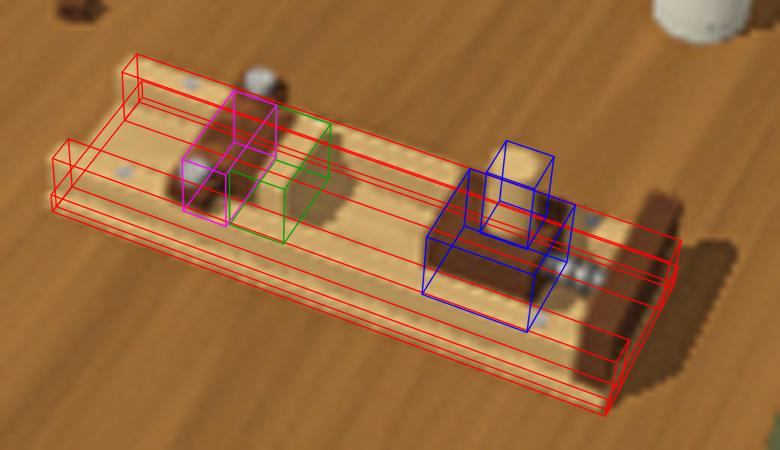

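```bash
python3 - <<'E'
from h import *
crop("pics/top0.png","pics/tc1.png",350,140,60,65,9)
crop("pics/top0.png","pics/tc2.png",350,205,60,65,9)
E
```

```text
(no output)
```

View pics/tc1.png

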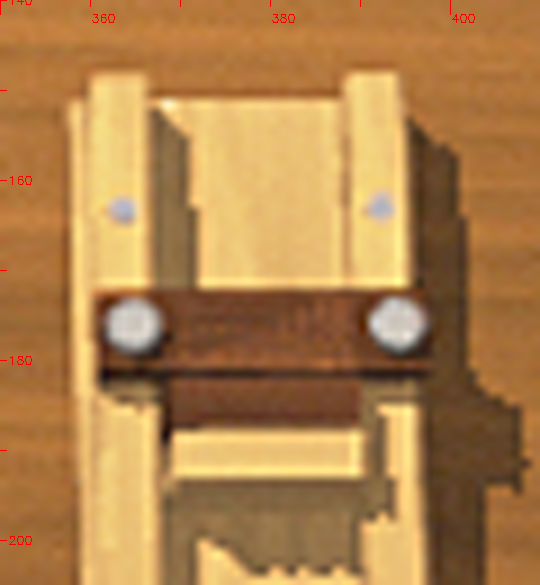

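View pics/tc2.png

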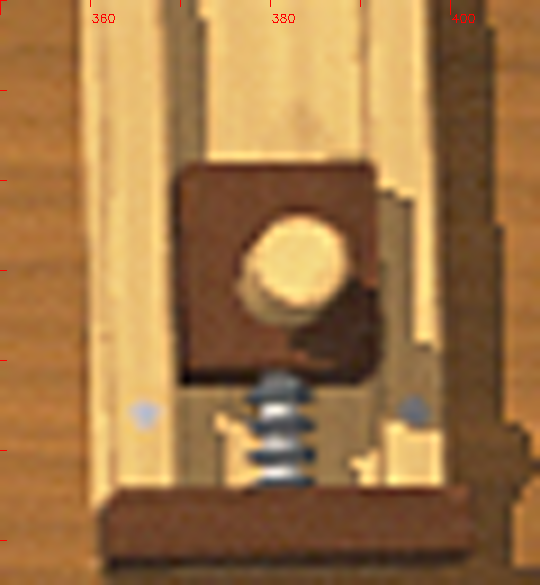

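```bash
cat > cl.py <<'E'
from ov import *
from scipy.optimize import least_squares
T1=lambda x,y:(350+x/9-.5,140+y/9-.5)
T2=lambda x,y:(350+x/9-.5,205+y/9-.5)
S=lambda x,y:(275+x/6-.5,150+y/6-.5)
# (view, pixel, z, constraint axis, value fn)
obs=[]
def o(n,uv,z,ax,val):obs.append((at(n,uv,z)[:2],ax,val))
for n,uv,v in [("top",T1(90,80),.044),("top",T1(148,80),.028),("top",T1(401,80),-.044),("top",T2(443,480),-.044),("top",T2(176,400),.028),("top",T2(168,200),.028),("top",T2(430,150),-.044)]:o(n,uv,.034,1,v)
o("top",T1(90,73),.034,0,.15);o("top",T1(401,72),.034,0,.15)
o("top",T2(375,175),.052,1,-.026);o("top",T2(380,360),.052,1,-.026)
o("top",T2(280,162),.052,0,"c");o("top",T2(240,372),.052,0,"c-.055")
pt=at("top",T2(301,262),.092)[:2];obs.append((pt,0,"c-.0335"));obs.append((pt,1,0))
ps=at("side",S(514,160),.092)[:2];obs.append((ps,0,"c-.0335"));obs.append((ps,1,0))
o("side",S(605,408),0,1,.048);o("side",S(47,207),0,1,.048);o("side",S(47,207),0,0,.15)
o("top",T1(268,478),.05,0,"b");
o("side",S(305,150),.05,0,"b")
o("side",S(449,200),.052,0,"c")
def res(p):
    c,s=np.cos(p[2]),np.sin(p[2]);r=[]
    for X,ax,v in obs:
        d=X-p[:2];l=(c*d[0]+s*d[1],-s*d[0]+c*d[1])[ax]
        if v=="b":v=p[4]-.015
        elif isinstance(v,str):v=p[3]+float(v[1:] or 0)
        r.append(l-v)
    return np.array(r)
E
python3 - <<'E'
from cl import *
r=least_squares(res,[.55,-.115,.03,-.04,.04],loss="soft_l1",f_scale=.002)
print(r.x,np.rad2deg(r.x[2]));
for (X,ax,v),e in zip(obs,res(r.x)):print(X.round(4),ax,v,round(e*1000,1))
p=r.x
print("gap",(p[4]-.015-p[3])*1000)
ci=clampitems(*p)
cv2.imwrite("pics/ovc.png",overlay("top","pics/top0.png","",ci,(345,140,75,140),4))
cv2.imwrite("pics/ovcs.png",overlay("side","pics/side0.png","",ci,(275,150,130,75),6))
E
```

```text
[ 0.55036799 -0.1110775   0.04011652 -0.04620182  0.04449534] 2.2985075091971567
[ 0.6956 -0.0608] 1 0.044 0.4
[ 0.6962 -0.077 ] 1 0.028 0.2
[ 0.6988 -0.1481] 1 -0.044 1.1
[ 0.4229 -0.1591] 1 -0.044 1.1
[ 0.4422 -0.0877] 1 0.028 -0.3
[ 0.4962 -0.0849] 1 0.028 0.4
[ 0.5122 -0.1556] 1 -0.044 1.0
[ 0.6977 -0.0608] 0 0.15 -0.8
[ 0.7011 -0.1481] 0 0.15 -0.8
[ 0.5014 -0.1383] 1 -0.026 0.8
[ 0.4519 -0.1397] 1 -0.026 1.3
[ 0.5041 -0.1129] 0 c -0.1
[ 0.4476 -0.1028] 0 c-.055 -1.1
[ 0.4706 -0.1139] 0 c-.0335 -0.1
[ 0.4706 -0.1139] 1 0 0.4
[ 0.4738 -0.1194] 0 c-.0335 2.9
[ 0.4738 -0.1194] 1 0 -5.2
[ 0.3989 -0.0771] 1 0.048 -8.0
[ 0.7008 -0.0636] 1 0.048 -6.6
[ 0.7008 -0.0636] 0 0.15 2.2
[ 0.5783 -0.1095] 0 b -1.5
[ 0.5817 -0.1175] 0 b 1.5
[ 0.504  -0.1184] 0 c -0.5
gap 75.69716302192988
```

View pics/ovc.png

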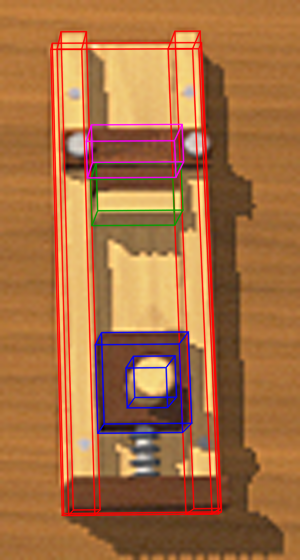

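View pics/ovcs.png

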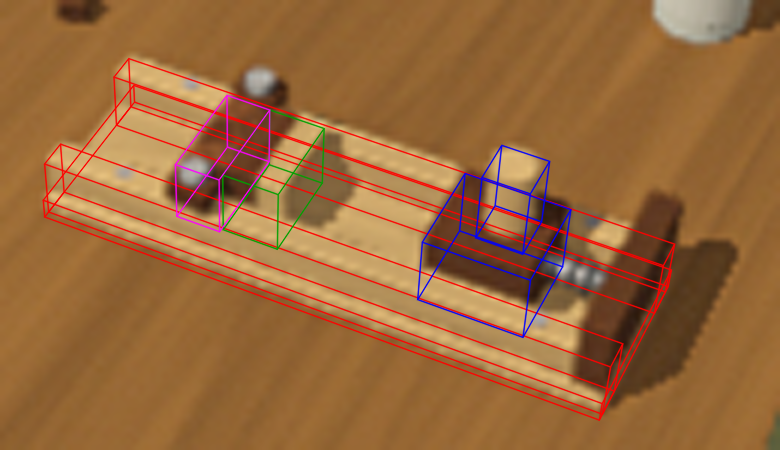

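```bash
python3 - <<'E'
from fit import *
ims={n:cv2.imread(f"pics/{n}0.png")[:,:,::-1] for n in("side","top")}
pk=[(.5374,.254,-3.6),(.556,.177,-2.5),(.4742,.2552,16.1),(.4872,.1451,9.8)]
for g in pk:
    for n in ims:
        r=fitp({n:ims[n]},g,.012);print(n,np.round(r.x[:2],4),np.rad2deg(r.x[2]).round(1),round(r.fun,3))
E
```

```text
side [0.5393 0.2516] -1.3 0.071
top [0.5369 0.2551] -6.1 0.097
side [0.5573 0.1743] -1.5 0.071
top [0.556  0.1783] -2.4 0.114
side [0.4757 0.2525] 18.1 0.087
top [0.4737 0.256 ] 15.1 0.12
side [0.4885 0.1418] 10.9 0.068
top [0.4871 0.1462] 9.8 0.088
```

Both views agree on the packers to about 4 mm: side minus top is roughly (+1.7, -3.8) mm, which is a calibration bias, so I average them. Rail width, base length and cheek size all match the specification. The gap is about 76 mm: two packers plus 34 mm of travel only reach 70, so three are needed.

```bash
cat > go.py <<'E'
import numpy as np,sys
from scipy.spatial.transform import Rotation as Ro
from rig import env
def go(x,y,z,yaw):
    s=env.observe();a=np.deg2rad(yaw);R=np.array([[np.cos(a),np.sin(a),0],[np.sin(a),-np.cos(a),0],[0,0,-1]])
    R0=np.array(s["tool_rot"]);d=R0.T@(np.array([x,y,z])-s["position"])/.75;w=Ro.from_matrix(R0.T@R).as_rotvec()/np.pi
    print("delta",np.round(np.r_[d,w],4),"t",round(s["time_s"],2),"p",np.round(s["position"],4),"F",np.round(s["ft_force"],1),"w",round(s["grip_width"],4))
if __name__=="__main__":
    v=list(map(float,sys.argv[1:]))
    for i in range(0,len(v),4):go(*v[i:i+4])
E
python3 go.py .488 .144 .2 10.3 ; python3 go.py .488 .144 .058 10.3
python3 - <<'E'
from cl import *
obs2=[o for i,o in enumerate(obs)]
import cl
side=[15,16,17,18,19,21,22]
cl.obs=None
for name,ix in(("top",[i for i in range(len(obs)) if i not in side]),("side",side)):
    cl.obs=[obs2[i] for i in ix]
    r=least_squares(lambda p:np.r_[cl.res(p),0.02*(p[2]-.0405) if name=="side" else 0],[.55,-.115,.03,-.04,.04]);print(name,r.x.round(4))
E
```

```text
delta [ 6.776e-01 -7.649e-01  4.220e-02 -4.000e-04 -1.000e-04  1.910e-02] t 0.1 p [ 0.1306 -0.534   0.2308] F [0.4 0.5 0.9] w 0.0855
delta [ 6.775e-01 -7.646e-01  2.315e-01 -4.000e-04 -1.000e-04  1.910e-02] t 0.1 p [ 0.1306 -0.534   0.2308] F [0.4 0.5 0.9] w 0.0855
top [ 0.5495 -0.1105  0.0396 -0.0459  0.0438]
side [ 0.5529 -0.1175  0.0423 -0.0473  0.0437]
```

jog_arm(
  deltas=[0.678,-0.765,0.042,0,0,0.019,-0.2,0.678,-0.765,0.042,0,0,0.019,-0.2,0.678,-0.765,0.042,0,0,0.019,-0.2,0.678,-0.765,0.042,0,0,0.019,-0.2,0.678,-0.765,0.042,0,0,0.019,-0.2,0.678,-0.765,0.042,0,0,0.019,-0.2,0.678,-0.765,0.042,0,0,0.019,-0.2,0.678,-0.765,0.042,0,0,0.019,-0.2,0.678,-0.765,0.042,0,0,0.019,-0.2,0.678,-0.765,0.042,0,0,0.019,-0.2,0.678,-0.765,0.042,0,0,0.019,-0.2,0.678,-0.765,0.042,0,0,0.019,-0.2],
)

```text
time_s: 1.1
position: [0.364, -0.0903, 0.2108]
tool_rot: [[0.984, 0.179, 0.0], [0.179, -0.984, -0.0], [0.0, 0.0, -1.0]]
ft_force: [1.2, -1.5, 0.6]
grip_width: 0.0514
```

```bash
python3 go.py .488 .144 .15 10.3
```

```text
delta [ 2.185e-01 -2.778e-01  8.100e-02  1.000e-04 -1.000e-04 -0.000e+00] t 1.1 p [ 0.364  -0.0903  0.2108] F [ 1.2 -1.5  0.6] w 0.0514
```

jog_arm(
  deltas=[0.218,-0.278,0.08,0,0,0,-0.2,0.218,-0.278,0.08,0,0,0,-0.2,0.218,-0.278,0.08,0,0,0,-0.2,0.218,-0.278,0.08,0,0,0,-0.2,0.218,-0.278,0.08,0,0,0,-0.2,0.218,-0.278,0.08,0,0,0,-0.2,0.218,-0.278,0.08,0,0,0,-0.2,0.218,-0.278,0.08,0,0,0,-0.2,0.218,-0.278,0.08,0,0,0,-0.2],
)

```text
time_s: 1.85
position: [0.4869, 0.1427, 0.1501]
tool_rot: [[0.983, 0.181, -0.002], [0.181, -0.983, -0.0], [-0.002, -0.0, -1.0]]
ft_force: [-0.3, -1.0, 1.0]
grip_width: 0.0512
```

```bash
python3 go.py .488 .144 .058 10.3; python3 - <<'E'
from h import *
for n in("side","top"):
    im=eyes.get_image(n); cv2.imwrite(f"pics/{n}1.png",im[:,:,::-1])
crop("pics/side1.png","pics/s1c.png",230,190,120,120,5)
crop("pics/top1.png","pics/t1c.png",220,160,120,110,5)
E
```

```text
delta [ 0.002  -0.0014  0.1227 -0.      0.0006  0.0008] t 1.85 p [0.4869 0.1427 0.1501] F [-0.3 -1.   1. ] w 0.0512
```

View pics/s1c.png

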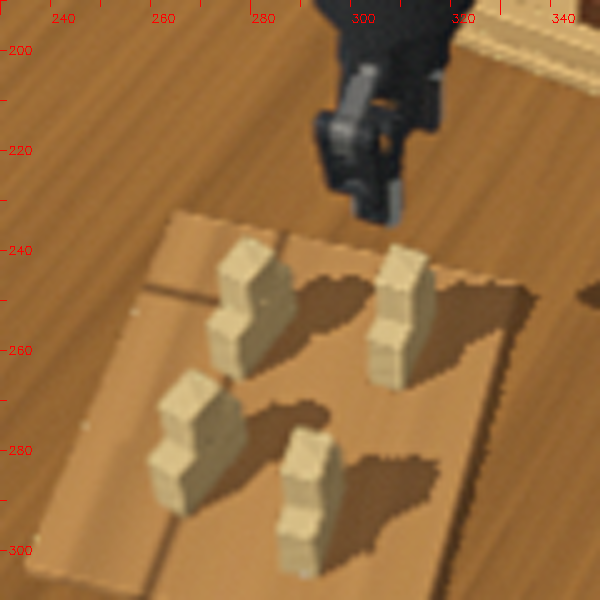

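View pics/t1c.png

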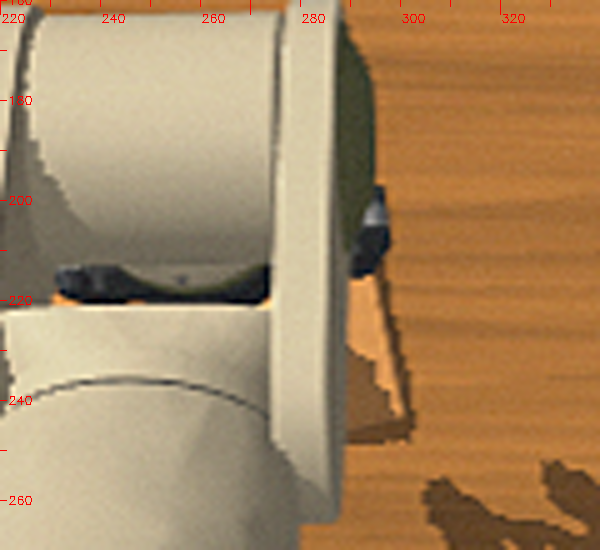

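```bash
python3 - <<'E'
from h import *
s=env.observe();R=s["tool_rot"];p=s["position"]
for off in [(0,.0255,-.008),(0,-.0255,-.008),(0,0,0)]:print(proj("side",p+R@np.array(off)))
print(proj("side",[.488,.144,.082]))
E
python3 - <<'E'
import sys;sys.path.insert(0,'.')
import os;os.chdir('.')
from h import *
crop("pics/side1.png","pics/s1d.png",280,180,60,60,10)
E
```

```text
[[313.64971365 214.73465519]]
[[306.35987752 231.18999969]]
[[310.10273672 225.02340567]]
[[309.41407537 243.46658904]]
```

View pics/s1d.png

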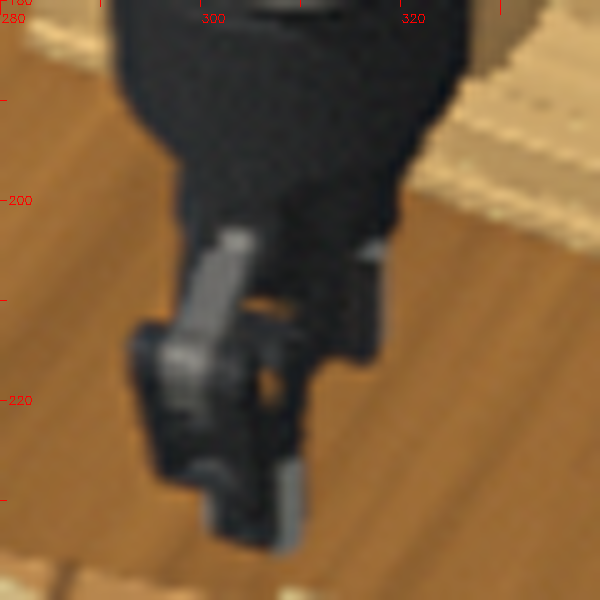

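The finger tip appears at about (304,234), against a prediction of about (305,233), so they agree. Descending onto the packer.

jog_arm(
  deltas=[0.002,-0.0014,0.06,0,0,0,-0.2,0.002,-0.0014,0.123,0,0,0,-0.2,0.002,-0.0014,0.123,0,0,0,-0.2,0.002,-0.0014,0.123,0,0,0,-0.2,0.002,-0.0014,0.123,0,0,0,-0.2,0.002,-0.0014,0.123,0,0,0,0.7,0.002,-0.0014,0.123,0,0,0,0.7,0.002,-0.0014,0.123,0,0,0,0.7,0.002,-0.0014,0.123,0,0,0,0.7,0.002,-0.0014,0.123,0,0,0,0.7],
  grip_force=40,
)

```text
time_s: 2.78
position: [0.4897, 0.1434, 0.0603]
tool_rot: [[0.984, 0.179, 0.004], [0.179, -0.984, 0.0], [0.004, 0.001, -1.0]]
ft_force: [0.5, 0.4, 7.9]
grip_width: 0.023
```

```bash
cat > cp.py <<'E'
import numpy as np
C=np.array([.5512,-.114]);A=np.deg2rad(2.33)
def cw(x,y=0):return C+np.array([np.cos(A)*x-np.sin(A)*y,np.sin(A)*x+np.cos(A)*y])
if __name__=="__main__":
    import sys;print(cw(*map(float,sys.argv[1:])))
E
python3 cp.py .0147;python3 cp.py -.0087;python3 cp.py -.0321;python3 go.py .488 .144 .16 10.3
```

```text
[ 0.56588785 -0.11340237]
[ 0.54250719 -0.1143537 ]
[ 0.51912654 -0.11530502]
delta [-0.0015 -0.0011 -0.133   0.0002 -0.0013  0.0002] t 2.78 p [0.4897 0.1434 0.0603] F [0.5 0.4 7.9] w 0.023
```

jog_arm(
  deltas=[-0.0015,-0.001,-0.05,0,-0.001,0,0.7,-0.0015,-0.001,-0.1,0,-0.001,0,0.7,-0.0015,-0.001,-0.133,0,-0.001,0,0.7,-0.0015,-0.001,-0.133,0,-0.001,0,0.7,-0.0015,-0.001,-0.133,0,-0.001,0,0.7],
)

```text
time_s: 3.2
position: [0.4876, 0.1439, 0.1598]
tool_rot: [[0.984, 0.179, 0.0], [0.179, -0.984, -0.0], [0.0, 0.0, -1.0]]
ft_force: [0.6, 0.2, -0.3]
grip_width: 0.0233
```

```bash
python3 go.py .5659 -.1134 .16 2.33; python3 - <<'E'
from h import *
im=eyes.get_image("side"); cv2.imwrite("pics/side2.png",im[:,:,::-1])
crop("pics/side2.png","pics/s2c.png",260,170,80,80,7)
E
```

```text
delta [ 4.120e-02  3.563e-01 -1.000e-04  1.000e-04 -1.000e-04  4.440e-02] t 3.2 p [0.4876 0.1439 0.1598] F [ 0.6  0.2 -0.3] w 0.0233
```

View pics/s2c.png

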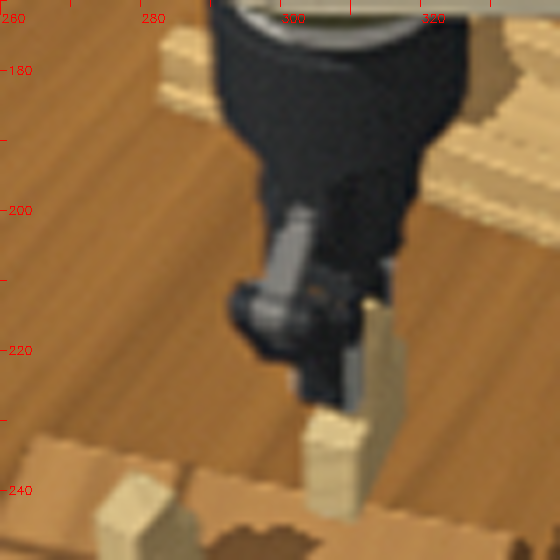

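```bash
python3 - <<'E'
from h import *
for z,uvs in ((.1515,[(302.8,229.3),(311.4,232.3)]),(.1115,[(303.5,241.5),(311,243.3)])):
    P_=np.array([at("side",u,z)[:2] for u in uvs]);print(P_,np.linalg.norm(P_[0]-P_[1]))
    m=P_.mean(0)-[.0009,-.0019];a=np.deg2rad(10.3);print("centre",m-.025*np.array([-np.sin(a),np.cos(a)]))
s=env.observe();print(s["position"])
E
```

```text
[[0.4950127  0.16072722]
 [0.47370434 0.15883002]] 0.021392645210602745
centre [0.48792858 0.13708149]
[[0.49202427 0.16443883]
 [0.47412039 0.16052468]] 0.018326744284834454
centre [0.48664239 0.13978463]
[0.48696414 0.14389466 0.15843988]
```

```bash
cat > held.py <<'E'
from ov import *
def heldfit(f,n,g,yaw,z,half=26):
    im=cv2.imread(f)[:,:,::-1];c=proj(n,[g[0],g[1],z+.02])[0].astype(int)
    W=(c[0]-half,c[1]-half,2*half,2*half);sub=im[W[1]:W[1]+2*half,W[0]:W[0]+2*half]
    pl=sil(n,g[0],g[1],yaw,z,win=W);near=cv2.dilate((pl>0).astype(np.uint8),np.ones((7,7)))
    b=mask(sub)*near;dark=cv2.dilate((sub.max(2)<75).astype(np.uint8),np.ones((3,3)));wt=near*(1-dark)
    f2=lambda p:(np.abs(sil(n,p[0],p[1],yaw,z+(p[2] if len(p)>2 else 0),win=W)-b)*wt).sum()
    r=minimize(f2,g[:2],method="Nelder-Mead",options=dict(initial_simplex=np.array([[g[0],g[1]],[g[0]+.006,g[1]],[g[0],g[1]+.006]]),xatol=1e-5))
    return r.x,r.fun
E
python3 - <<'E'
from held import *
for z in (.108,.110,.112):print(z,heldfit("pics/side2.png","side",(.487,.140),np.deg2rad(10.3),z))
x,_=heldfit("pics/side2.png","side",(.487,.140),np.deg2rad(10.3),.11)
cv2.imwrite("pics/oh.png",overlay("side","pics/side2.png","",[(PARTS,(x[0],x[1],np.deg2rad(10.3),.11))],(280,190,50,65),8))
E
```

```text
0.108 (array([0.48879595, 0.13844717]), np.float64(19.517647058823528))
0.11 (array([0.48818671, 0.13947604]), np.float64(19.95686274509804))
0.112 (array([0.48735815, 0.14132312]), np.float64(20.87843137254902))
```

View pics/oh.png

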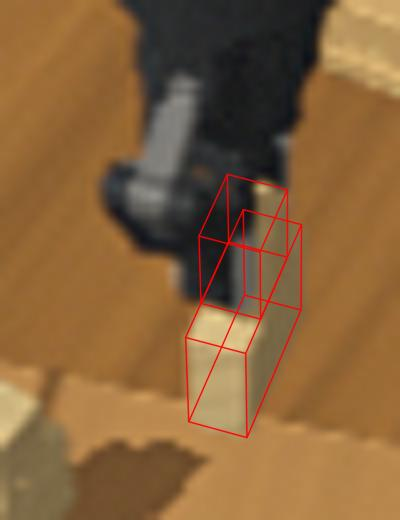

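jog_arm(
  deltas=[0.041,0.354,0,0,0,-0.044,0.7,0.041,0.354,0,0,0,0.044,0.7,0.041,0.354,0,0,0,0.044,0.7,0.041,0.354,0,0,0,0.044,0.7,0.041,0.354,0,0,0,0.044,0.7,0.041,0.354,0,0,0,0.044,0.7,0.041,0.354,0,0,0,0.044,0.7,0.041,0.354,0,0,0,0.044,0.7,0.041,0.354,0,0,0,0.044,0.7,0.041,0.354,0,0,0,0.044,0.7],
)

```text
time_s: 4.08
position: [0.5644, -0.1109, 0.1571]
tool_rot: [[0.999, 0.042, -0.005], [0.042, -0.999, 0.001], [-0.005, -0.001, -1.0]]
ft_force: [-0.2, 0.5, -1.0]
grip_width: 0.023
```

```bash
sed -i 's/C=np.array.*;A/C=np.array([.551,-.112]);A/' cp.py;python3 cp.py .0147;python3 go.py .5657 -.1114 .125 2.33; python3 - <<'E'
from h import *
for n in("side","top"):
    im=eyes.get_image(n); cv2.imwrite(f"pics/{n}3.png",im[:,:,::-1])
crop("pics/side3.png","pics/s3c.png",285,110,110,110,6)
crop("pics/top3.png","pics/t3c.png",340,140,80,140,4)
E
```

```text
[ 0.56568785 -0.11140237]
delta [ 0.002   0.0008  0.0428 -0.0003  0.0017  0.0005] t 4.08 p [ 0.5644 -0.1109  0.1571] F [-0.2  0.5 -1. ] w 0.023
```

View pics/s3c.png

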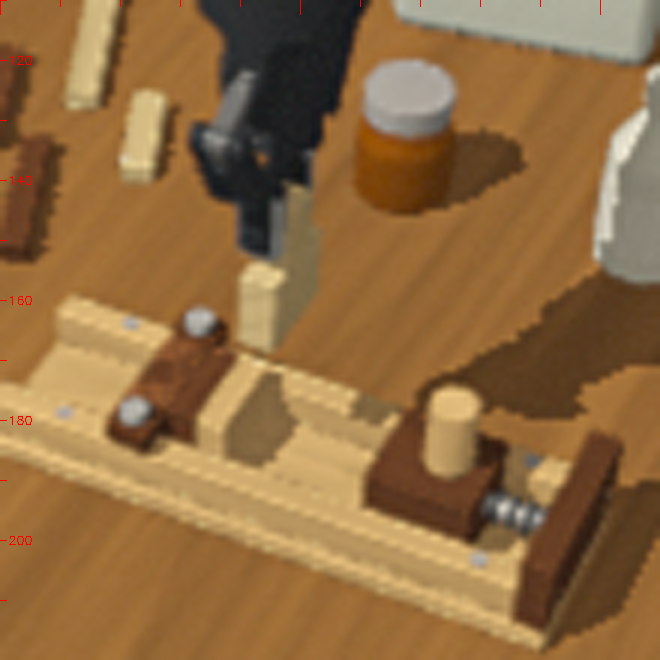

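View pics/t3c.png

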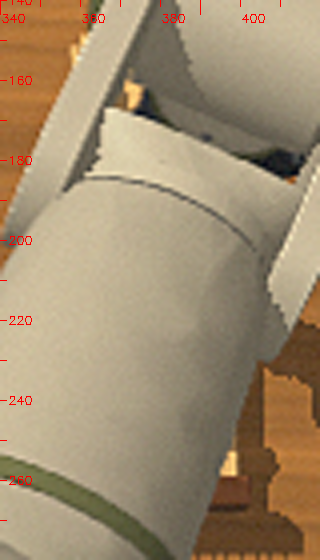

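```bash
python3 - <<'E'
from held import *
s=env.observe();print(s["position"])
for z in (.107,.109,.111):print(z,heldfit("pics/side3.png","side",(.5665,-.115),np.deg2rad(2.33),z))
x=(.5665,-.115)
x,_=heldfit("pics/side3.png","side",x,np.deg2rad(2.33),.109)
cv2.imwrite("pics/oh.png",overlay("side","pics/side3.png","",[(PARTS,(x[0],x[1],np.deg2rad(2.33),.109))]+clampitems(.5529,-.1175,.0407,-.0466,.0438),(275,125,125,100),6))
E
```

```text
[ 0.56461452 -0.11041368  0.15782432]
0.107 (array([ 0.56589062, -0.11842187]), np.float64(35.58823529411765))
0.109 (array([ 0.56510217, -0.11622644]), np.float64(32.22352941176471))
0.111 (array([ 0.5632832 , -0.11233398]), np.float64(30.71764705882353))
```

View pics/oh.png

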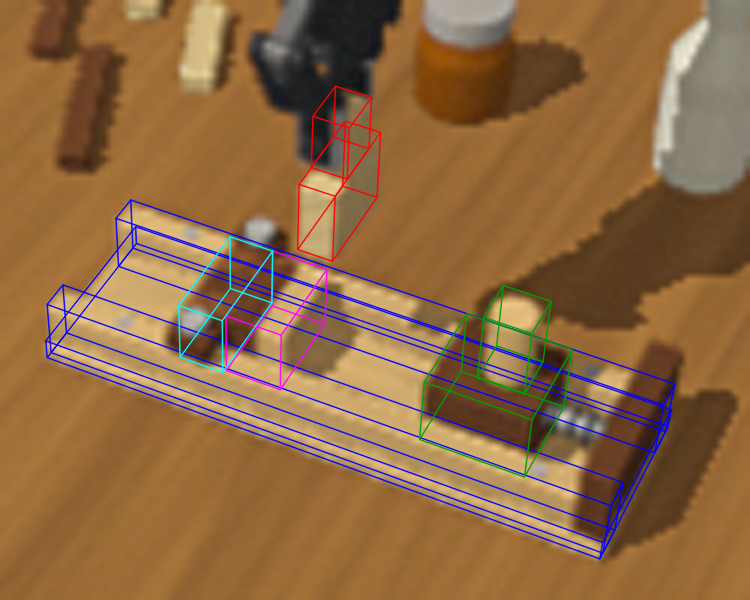

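jog_arm(
  deltas=[0.002,0.001,0.05,0,0.0015,0.0005,0.7,0.002,0.001,0.087,0,0.0015,0.0005,0.7,0.002,0.001,0.087,0,0.0015,0.0005,0.7,0.002,0.001,0.087,0,0.0015,0.0005,0.7],
)

```text
time_s: 4.52
position: [0.566, -0.1115, 0.0927]
tool_rot: [[0.999, 0.042, -0.001], [0.042, -0.999, 0.001], [-0.001, -0.001, -1.0]]
ft_force: [0.2, 0.1, 0.1]
grip_width: 0.0231
```

```bash
python3 go.py .5657 -.1115 .0625 2.33; python3 - <<'E'
from held import *
s=env.observe();print(s["position"])
for n in("side",):
    im=eyes.get_image(n); cv2.imwrite(f"pics/{n}4.png",im[:,:,::-1])
crop("pics/side4.png","pics/s4c.png",295,130,80,75,9)
E
```

```text
delta [-0.0003  0.      0.0403 -0.0002  0.0002  0.0003] t 4.52 p [ 0.566  -0.1115  0.0927] F [0.2 0.1 0.1] w 0.0231
[ 0.56595349 -0.11147243  0.09270336]
```

View pics/s4c.png

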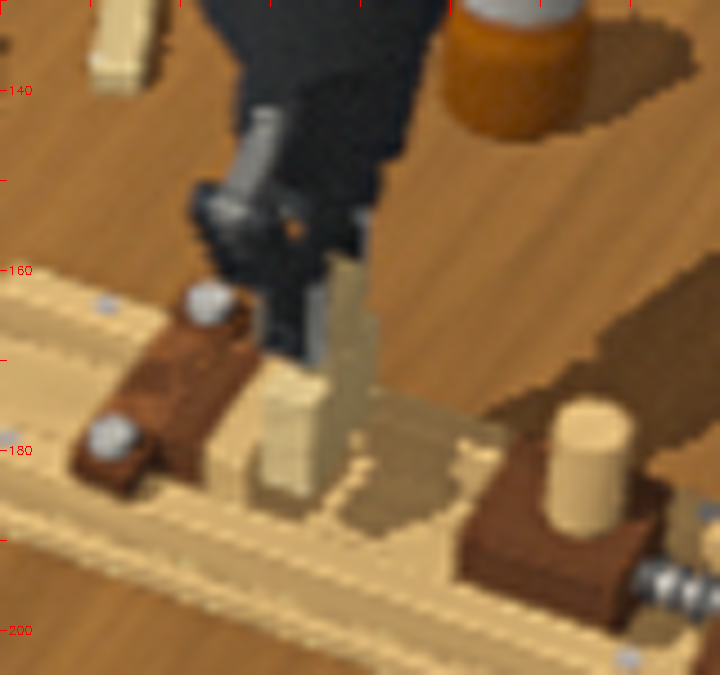

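jog_arm(
  deltas=[0,0,0.01,0,0,0,0.7,0,0,0.02,0,0,0,0.7,0,0,0.03,0,0,0,0.7,0,0,0.033,0,0,0,0.7],
)

```text
time_s: 4.9
position: [0.566, -0.1124, 0.0672]
tool_rot: [[0.999, 0.04, 0.0], [0.04, -0.999, 0.0], [0.0, -0.0, -1.0]]
ft_force: [-0.8, 0.5, -0.1]
grip_width: 0.0228
```

```bash
python3 go.py .5657 -.1115 .0615 2.33
```

```text
delta [-0.0004 -0.0012  0.0077 -0.     -0.0001 -0.0001] t 4.9 p [ 0.566  -0.1124  0.0672] F [-0.8  0.5 -0.1] w 0.0228
```

jog_arm(
  deltas=[0,0,0.007,0,0,0,0.7,0,0,0.007,0,0,0,0.7,0,0,0.007,0,0,0,0,0,0,0.007,0,0,0,0,0,0,0.007,0,0,0,0,0,0,-0.05,0,0,0,0,0,0,-0.12,0,0,0,-0.2,0,0,-0.12,0,0,0,-0.2,0,0,-0.12,0,0,0,-0.2],
)

```text
time_s: 5.65
position: [0.5678, -0.1131, 0.1625]
tool_rot: [[0.999, 0.04, 0.009], [0.04, -0.999, -0.004], [0.009, 0.004, -1.0]]
ft_force: [-0.2, 0.7, 0.0]
grip_width: 0.0514
```

```bash
python3 go.py .557 .178 .15 -2.2; python3 - <<'E'
from held import *
for n in("side",):
    im=eyes.get_image(n); cv2.imwrite(f"pics/{n}5.png",im[:,:,::-1])
crop("pics/side5.png","pics/s5c.png",295,130,80,75,9)
E
```

```text
delta [ 0.0012 -0.3884  0.0151  0.0011 -0.0029  0.0251] t 5.65 p [ 0.5678 -0.1131  0.1625] F [-0.2  0.7  0. ] w 0.0514
```

View pics/s5c.png

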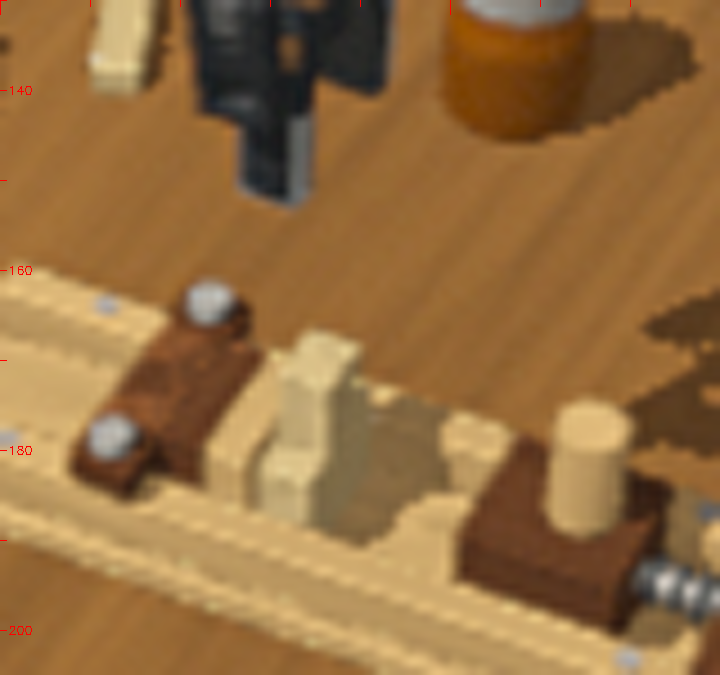

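jog_arm(
  deltas=[0.001,-0.388,0,0,0,0.025,-0.2,0.001,-0.388,0,0,0,0.025,-0.2,0.001,-0.388,0,0,0,0.025,-0.2,0.001,-0.388,0,0,0,0.025,-0.2,0.001,-0.388,0,0,0,0.025,-0.2,0.001,-0.388,0,0,0,0.025,-0.2,0.001,-0.388,0,0,0,0.025,-0.2,0.001,-0.388,0.015,0,0,0.025,-0.2,0.001,-0.388,0.015,0,0,0.025,-0.2,0.001,-0.388,0.015,0,0,0.025,-0.2,0.001,-0.388,0.015,0,0,0.025,-0.2],
)

```text
time_s: 6.62
position: [0.5553, 0.1772, 0.1464]
tool_rot: [[0.999, -0.04, 0.0], [-0.04, -0.999, -0.001], [0.0, 0.001, -1.0]]
ft_force: [0.9, -1.1, -0.3]
grip_width: 0.0516
```

```bash
python3 go.py .5563 .178 .061 -2.2
```

```text
delta [ 1.200e-03 -1.100e-03  1.138e-01  2.000e-04 -1.000e-04 -4.000e-04] t 6.62 p [0.5553 0.1772 0.1464] F [ 0.9 -1.1 -0.3] w 0.0516
```

jog_arm(
  deltas=[0.001,-0.001,0.05,0,0,0,-0.2,0.001,-0.001,0.09,0,0,0,-0.2,0.001,-0.001,0.113,0,0,0,-0.2,0.001,-0.001,0.113,0,0,0,-0.2,0.001,-0.001,0.113,0,0,0,-0.2,0.001,-0.001,0.113,0,0,0,0.7,0.001,-0.001,0.113,0,0,0,0.7,0.001,-0.001,0.113,0,0,0,0.7,0.001,-0.001,0.113,0,0,0,0.7,0.001,-0.001,0.113,0,0,0,0.7],
  grip_force=40,
)

```text
time_s: 7.45
position: [0.5571, 0.1788, 0.0637]
tool_rot: [[0.999, -0.038, 0.005], [-0.038, -0.999, -0.0], [0.005, 0.0, -1.0]]
ft_force: [0.7, -2.9, 7.7]
grip_width: 0.0229
```

```bash
python3 cp.py -.0087;python3 go.py .5563 .178 .16 -2.2
```

```text
[ 0.54230719 -0.1123537 ]
delta [-5.000e-04  1.200e-03 -1.285e-01  1.000e-04 -1.500e-03  1.000e-04] t 7.45 p [0.5571 0.1788 0.0637] F [ 0.7 -2.9  7.7] w 0.0229
```

jog_arm(
  deltas=[0,0.001,-0.05,0,-0.0015,0,0.7,0,0.001,-0.1,0,-0.0015,0,0.7,0,0.001,-0.128,0,-0.0015,0,0.7,0,0.001,-0.128,0,-0.0015,0,0.7,0,0.001,-0.128,0,-0.0015,0,0.7],
)

```text
time_s: 7.87
position: [0.5563, 0.1784, 0.1592]
tool_rot: [[0.999, -0.038, -0.0], [-0.038, -0.999, 0.0], [-0.0, -0.0, -1.0]]
ft_force: [-0.6, -0.1, -0.2]
grip_width: 0.0229
```

```bash
python3 go.py .5423 -.1123 .16 2.33; python3 - <<'E'
from held import *
s=env.observe();p=s["position"]
im=eyes.get_image("side"); cv2.imwrite("pics/side6.png",im[:,:,::-1])
crop("pics/side6.png","pics/s6c.png",240,150,80,80,7)
z=p[2]-.0637+.012
for d in(-.002,0,.002):print(p,heldfit("pics/side6.png","side",(p[0]+.001,p[1]-.004),np.deg2rad(-2.2),z+d))
E
```

```text
delta [-3.90e-03  3.88e-01 -1.10e-03 -1.00e-04  2.00e-04 -2.51e-02] t 7.87 p [0.5563 0.1784 0.1592] F [-0.6 -0.1 -0.2] w 0.0229
[0.55628061 0.17836034 0.15923791] (array([0.5589823 , 0.17272548]), np.float64(25.77647058823529))
[0.55628061 0.17836034 0.15923791] (array([0.55802648, 0.17382691]), np.float64(28.015686274509804))
[0.55628061 0.17836034 0.15923791] (array([0.55711865, 0.17560401]), np.float64(29.266666666666666))
```

View pics/s6c.png

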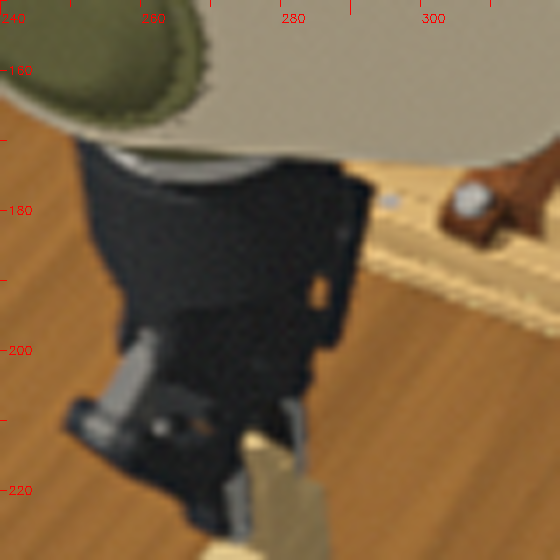

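Held upright and consistent. Carrying it over.

jog_arm(
  deltas=[-0.004,0.388,0,0,0,-0.025,0.7,-0.004,0.388,0,0,0,-0.025,0.7,-0.004,0.388,0,0,0,-0.025,0.7,-0.004,0.388,0,0,0,-0.025,0.7,-0.004,0.388,0,0,0,-0.025,0.7,-0.004,0.388,0,0,0,-0.025,0.7,-0.004,0.388,0,0,0,-0.025,0.7,-0.004,0.388,0,0,0,-0.025,0.7,-0.004,0.388,0,0,0,-0.025,0.7,-0.004,0.388,0,0,0,-0.025,0.7,-0.004,0.388,0,0,0,-0.025,0.7],
)

```text
time_s: 8.83
position: [0.5417, -0.1112, 0.1575]
tool_rot: [[0.999, 0.042, -0.005], [0.042, -0.999, 0.001], [-0.005, -0.001, -1.0]]
ft_force: [0.2, 0.9, -0.9]
grip_width: 0.0236
```

```bash
python3 go.py .5423 -.1123 .105 2.33
```

```text
delta [ 0.0011  0.0016  0.0699 -0.0003  0.0014  0.0003] t 8.83 p [ 0.5417 -0.1112  0.1575] F [ 0.2  0.9 -0.9] w 0.0236
```

jog_arm(
  deltas=[0.001,0.0015,0,0,0.0005,0,0.7,0.001,0.0015,0.03,0,0.0005,0,0.7,0.001,0.0015,0.065,0,0.0005,0,0.7,0.001,0.0015,0.065,0,0.0005,0,0.7,0.001,0.0015,0.065,0,0.0005,0,0.7],
)

```text
time_s: 9.25
position: [0.5423, -0.1126, 0.109]
tool_rot: [[0.999, 0.042, -0.004], [0.042, -0.999, 0.001], [-0.004, -0.001, -1.0]]
ft_force: [-0.2, -0.8, -0.4]
grip_width: 0.0232
```

```bash
python3 go.py .5423 -.1123 .064 2.33; python3 - <<'E'
from held import *
im=eyes.get_image("side"); cv2.imwrite("pics/side7.png",im[:,:,::-1])
crop("pics/side7.png","pics/s7c.png",295,130,80,75,9)
E
```

```text
delta [ 0.0002 -0.0003  0.06   -0.0003  0.0012  0.0003] t 9.25 p [ 0.5423 -0.1126  0.109 ] F [-0.2 -0.8 -0.4] w 0.0232
```

View pics/s7c.png

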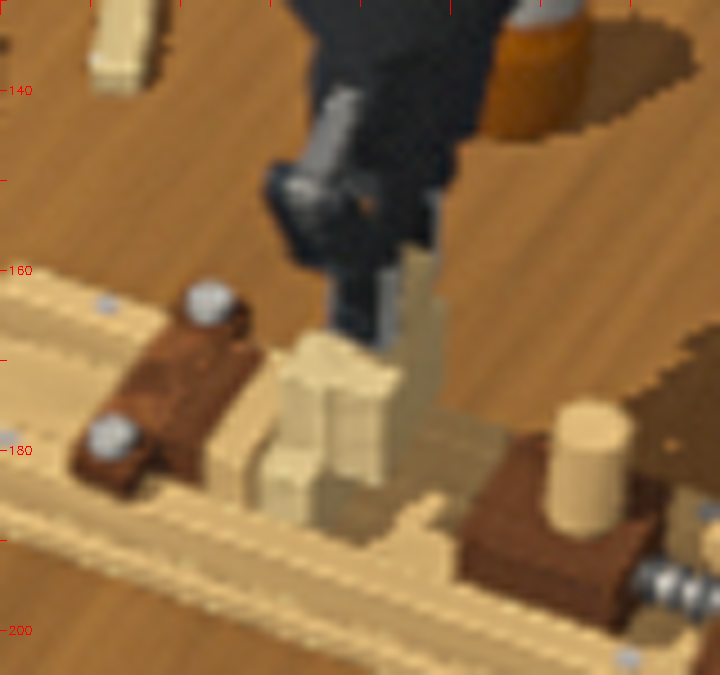

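jog_arm(
  deltas=[0,0,0.015,0,0.001,0,0.7,0,0,0.03,0,0.001,0,0.7,0,0,0.045,0,0.001,0,0.7,0,0,0.05,0,0.001,0,0.7,0,0,0.05,0,0.001,0,0.7],
)

```text
time_s: 9.72
position: [0.5428, -0.1134, 0.0726]
tool_rot: [[0.999, 0.041, 0.002], [0.041, -0.999, -0.0], [0.002, 0.0, -1.0]]
ft_force: [-0.4, 0.0, -0.7]
grip_width: 0.0231
```

```bash
python3 go.py .5423 -.1123 .0645 2.33
```

```text
delta [-0.0007 -0.0015  0.0108  0.0001 -0.0007  0.    ] t 9.72 p [ 0.5428 -0.1134  0.0726] F [-0.4  0.  -0.7] w 0.0231
```

jog_arm(
  deltas=[0,-0.001,0.006,0,0,0,0.7,0,-0.001,0.011,0,0,0,0.7,0,-0.001,0.011,0,0,0,0.7,0,-0.001,0.011,0,0,0,0,0,-0.001,0.011,0,0,0,0,0,-0.001,0.011,0,0,0,0,0,-0.001,-0.04,0,0,0,0,0,-0.001,-0.11,0,0,0,-0.2,0,-0.001,-0.11,0,0,0,-0.2,0,-0.001,-0.11,0,0,0,-0.2],
)

```text
time_s: 10.55
position: [0.5438, -0.1133, 0.1582]
tool_rot: [[0.999, 0.04, 0.008], [0.04, -0.999, -0.003], [0.008, 0.003, -1.0]]
ft_force: [0.9, -0.9, 0.5]
grip_width: 0.0513
```

```bash
python3 go.py .538 .2555 .15 -4.5 .4745 .2565 .15 16.5; python3 - <<'E'
from held import *
im=eyes.get_image("side"); cv2.imwrite("pics/side8.png",im[:,:,::-1])
crop("pics/side8.png","pics/s8c.png",295,130,80,75,9)
E
```

```text
delta [ 0.0121 -0.4917  0.0093  0.0009 -0.0027  0.0379] t 10.55 p [ 0.5438 -0.1133  0.1582] F [ 0.9 -0.9  0.5] w 0.0513
delta [-0.0725 -0.4965  0.0086  0.0014 -0.0025 -0.0788] t 10.55 p [ 0.5438 -0.1133  0.1582] F [ 0.9 -0.9  0.5] w 0.0513
```

View pics/s8c.png

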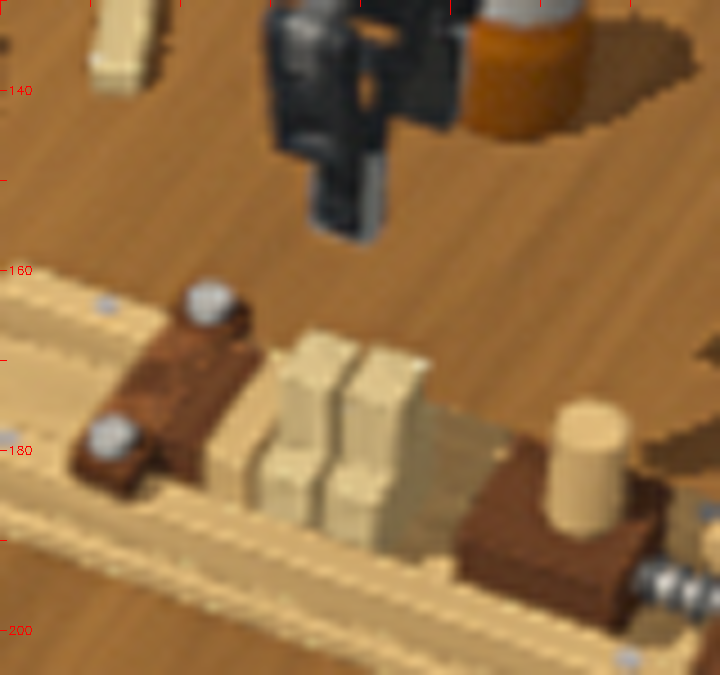

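jog_arm(
  deltas=[0.012,-0.491,0,0,0,0.036,-0.2,0.012,-0.491,0,0,0,0.036,-0.2,0.012,-0.491,0,0,0,0.036,-0.2,0.012,-0.491,0,0,0,0.036,-0.2,0.012,-0.491,0,0,0,0.036,-0.2,0.012,-0.491,0,0,0,0.036,-0.2,0.012,-0.491,0,0,0,0.036,-0.2,0.012,-0.491,0,0,0,0.036,-0.2,0.012,-0.491,0,0,0,0.036,-0.2,0.012,-0.491,0,0,0,0.036,-0.2,0.012,-0.491,0,0,0,0.036,-0.2,0.012,-0.491,0,0,0,0.036,-0.2],
)

```text
time_s: 11.6
position: [0.536, 0.2551, 0.153]
tool_rot: [[0.997, -0.073, -0.001], [-0.073, -0.997, -0.001], [-0.001, 0.001, -1.0]]
ft_force: [-0.4, -0.6, -0.1]
grip_width: 0.0512
```

```bash
python3 go.py .5376 .2553 .062 -3.7
```

```text
delta [ 0.0022 -0.0006  0.1213  0.0003  0.0003 -0.0026] t 11.6 p [0.536  0.2551 0.153 ] F [-0.4 -0.6 -0.1] w 0.0512
```

jog_arm(
  deltas=[0.002,0,0.05,0,0,-0.0025,-0.2,0.002,0,0.09,0,0,-0.0025,-0.2,0.002,0,0.12,0,0,-0.0025,-0.2,0.002,0,0.12,0,0,-0.0025,-0.2,0.002,0,0.12,0,0,-0.0025,-0.2,0.002,0,0.12,0,0,-0.0025,0.7,0.002,0,0.12,0,0,-0.0025,0.7,0.002,0,0.12,0,0,-0.0025,0.7,0.002,0,0.12,0,0,-0.0025,0.7,0.002,0,0.12,0,0,-0.0025,0.7],
  grip_force=40,
)

```text
time_s: 12.43
position: [0.5391, 0.2553, 0.0662]
tool_rot: [[0.998, -0.065, 0.005], [-0.065, -0.998, 0.0], [0.005, -0.001, -1.0]]
ft_force: [0.5, -0.7, 6.3]
grip_width: 0.0227
```

```bash
python3 cp.py -.0325;python3 go.py .5376 .2553 .16 -3.7
```

```text
[ 0.51852687 -0.11332129]
delta [-1.300e-03  1.000e-04 -1.251e-01 -2.000e-04 -1.600e-03 -1.000e-04] t 12.43 p [0.5391 0.2553 0.0662] F [ 0.5 -0.7  6.3] w 0.0227
```

jog_arm(
  deltas=[-0.001,0,-0.05,0,0,0,0.7,-0.001,0,-0.1,0,0,0,0.7,-0.001,0,-0.13,0,0,0,0.7,-0.001,0,-0.13,0,0,0,0.7,-0.001,0,-0.13,0,0,0,0.7],
)

```text
time_s: 12.85
position: [0.5375, 0.2556, 0.1635]
tool_rot: [[0.998, -0.065, 0.005], [-0.065, -0.998, 0.001], [0.005, -0.001, -1.0]]
ft_force: [-0.5, 0.2, -1.0]
grip_width: 0.0227
```

```bash
python3 go.py .519 -.1128 .165 2.33; python3 - <<'E'
from held import *
im=eyes.get_image("side"); cv2.imwrite("pics/side9.png",im[:,:,::-1])
crop("pics/side9.png","pics/s9c.png",230,190,100,110,5)
E
```

```text
delta [ 7.200e-03  4.918e-01 -2.500e-03 -3.000e-04 -1.500e-03 -3.360e-02] t 12.85 p [0.5375 0.2556 0.1635] F [-0.5  0.2 -1. ] w 0.0227
```

View pics/s9c.png

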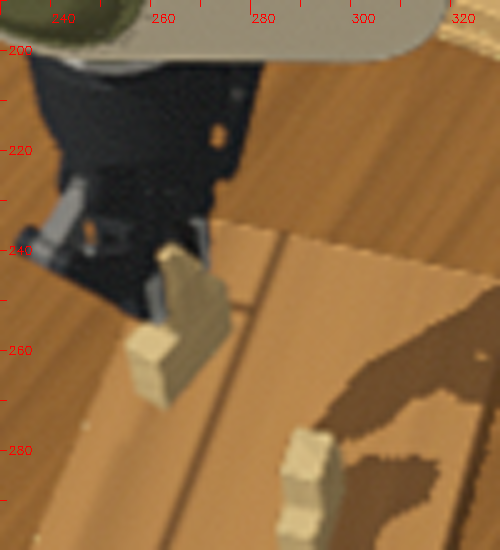

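Packer held upright; carrying it over.

jog_arm(
  deltas=[0.007,0.492,-0.002,0,-0.0015,-0.034,0.7,0.007,0.492,-0.002,0,-0.0015,-0.034,0.7,0.007,0.492,-0.002,0,-0.0015,-0.034,0.7,0.007,0.492,-0.002,0,-0.0015,-0.034,0.7,0.007,0.492,-0.002,0,-0.0015,-0.034,0.7,0.007,0.492,-0.002,0,-0.0015,-0.034,0.7,0.007,0.492,-0.002,0,-0.0015,-0.034,0.7,0.007,0.492,-0.002,0,-0.0015,-0.034,0.7,0.007,0.492,-0.002,0,-0.0015,-0.034,0.7,0.007,0.492,-0.002,0,-0.0015,-0.034,0.7,0.007,0.492,-0.002,0,-0.0015,-0.034,0.7,0.007,0.492,-0.002,0,-0.0015,-0.034,0.7],
)

```text
time_s: 13.9
position: [0.5181, -0.1126, 0.1624]
tool_rot: [[0.999, 0.042, -0.005], [0.042, -0.999, 0.001], [-0.005, -0.002, -1.0]]
ft_force: [0.0, -0.0, -0.0]
grip_width: 0.0231
```

```bash
python3 go.py .519 -.1128 .111 2.33
```

```text
delta [ 0.0016  0.0005  0.0685 -0.0005  0.0016  0.0003] t 13.9 p [ 0.5181 -0.1126  0.1624] F [ 0. -0. -0.] w 0.0231
```

jog_arm(
  deltas=[0.0015,0,0,0,0.001,0,0.7,0.0015,0,0.03,0,0.001,0,0.7,0.0015,0,0.06,0,0.001,0,0.7,0.0015,0,0.068,0,0.001,0,0.7,0.0015,0,0.068,0,0.001,0,0.7],
)

```text
time_s: 14.32
position: [0.5189, -0.1117, 0.111]
tool_rot: [[0.999, 0.043, -0.003], [0.043, -0.999, 0.002], [-0.003, -0.002, -1.0]]
ft_force: [1.0, -0.0, 0.8]
grip_width: 0.0229
```

```bash
python3 go.py .519 -.1128 .067 2.33; python3 - <<'E'
from held import *
im=eyes.get_image("side"); cv2.imwrite("pics/side10.png",im[:,:,::-1])
crop("pics/side10.png","pics/s10c.png",295,130,80,75,9)
E
```

```text
delta [ 0.0003  0.0017  0.0587 -0.0006  0.001   0.0009] t 14.32 p [ 0.5189 -0.1117  0.111 ] F [ 1.  -0.   0.8] w 0.0229
```

View pics/s10c.png

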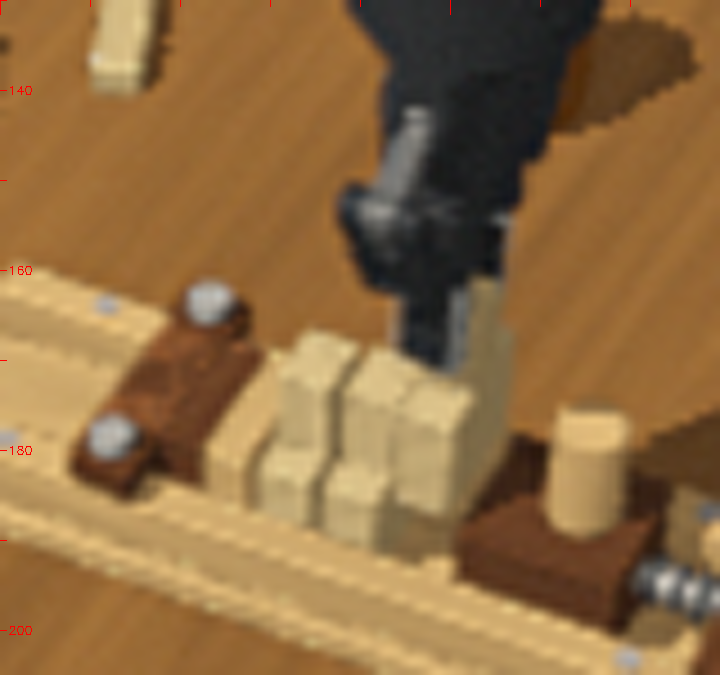

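jog_arm(
  deltas=[0,0.001,0.015,0,0.001,0,0.7,0,0.001,0.03,0,0.001,0,0.7,0,0.001,0.045,0,0.001,0,0.7,0,0.001,0.048,0,0.001,0,0.7,0,0.001,0.048,0,0.001,0,0.7],
)

```text
time_s: 14.78
position: [0.5199, -0.1136, 0.077]
tool_rot: [[0.999, 0.042, 0.004], [0.042, -0.999, 0.0], [0.004, 0.0, -1.0]]
ft_force: [0.1, -0.3, -1.0]
grip_width: 0.0226
```

```bash
python3 go.py .519 -.1128 .067 2.33
```

```text
delta [-0.0012 -0.0011  0.0133  0.     -0.0012  0.0005] t 14.78 p [ 0.5199 -0.1136  0.077 ] F [ 0.1 -0.3 -1. ] w 0.0226
```

jog_arm(
  deltas=[0,-0.001,0.007,0,0,0,0.7,0,-0.001,0.0135,0,0,0,0.7,0,-0.001,0.0135,0,0,0,0.7,0,-0.001,0.0135,0,0,0,0,0,-0.001,0.0135,0,0,0,0,0,-0.001,0.0135,0,0,0,0,0,-0.001,-0.04,0,0,0,0,0,-0.001,-0.11,0,0,0,-0.1,0,-0.001,-0.11,0,0,0,-0.1,0,-0.001,-0.11,0,0,0,-0.1],
)

```text
time_s: 15.62
position: [0.5206, -0.1135, 0.1623]
tool_rot: [[0.999, 0.042, 0.009], [0.042, -0.999, -0.002], [0.009, 0.003, -1.0]]
ft_force: [0.9, -0.8, 0.3]
grip_width: 0.0471
```

```bash
python3 cp.py -.0801; python3 go.py .471 -.1153 .15 2.33; python3 - <<'E'
from held import *
im=eyes.get_image("side"); cv2.imwrite("pics/side11.png",im[:,:,::-1])
crop("pics/side11.png","pics/s11c.png",295,130,80,75,9)
E
```

```text
[ 0.47096622 -0.11525646]
delta [-0.0663 -0.0004  0.0158  0.0009 -0.003   0.0005] t 15.62 p [ 0.5206 -0.1135  0.1623] F [ 0.9 -0.8  0.3] w 0.0471
```

View pics/s11c.png

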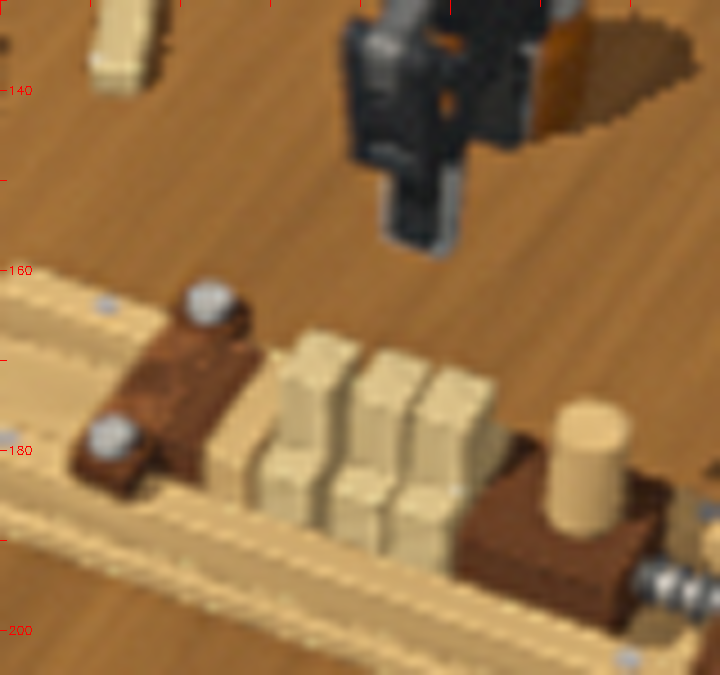

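Three packers stand evenly in the gap. Next I grip the post.

jog_arm(
  deltas=[-0.066,0.0005,0,0,0,0,-0.1,-0.066,0.0005,0,0,0,0,-0.1,-0.066,0.0005,0.01,0,0,0,-0.1,-0.066,0.0005,0.01,0,0,0,-0.1,-0.066,0.0005,0.03,0,0,0,-0.1,-0.066,0.0005,0.03,0,0,0,-0.1],
)

```text
time_s: 16.17
position: [0.4697, -0.1151, 0.1338]
tool_rot: [[0.999, 0.042, -0.0], [0.042, -0.999, 0.002], [-0.0, -0.002, -1.0]]
ft_force: [-0.4, -0.7, -0.8]
grip_width: 0.0465
```

```bash
python3 go.py .4715 -.1148 .062 2.33
```

```text
delta [ 0.0024 -0.0001  0.0958 -0.0007  0.0001  0.0004] t 16.17 p [ 0.4697 -0.1151  0.1338] F [-0.4 -0.7 -0.8] w 0.0465
```

jog_arm(
  deltas=[0.002,0,0.04,0,0,0,-0.1,0.002,0,0.075,0,0,0,-0.1,0.002,0,0.095,0,0,0,-0.1,0.002,0,0.095,0,0,0,-0.1,0.002,0,0.095,0,0,0,-0.1],
)

```text
time_s: 16.58
position: [0.472, -0.1154, 0.0647]
tool_rot: [[0.999, 0.042, 0.002], [0.042, -0.999, 0.001], [0.002, -0.001, -1.0]]
ft_force: [0.3, 0.1, -0.3]
grip_width: 0.0472
```

```bash
python3 go.py .4715 -.1148 .062 2.33; python3 - <<'E'
from held import *
im=eyes.get_image("side"); cv2.imwrite("pics/side12.png",im[:,:,::-1])
crop("pics/side12.png","pics/s12c.png",305,130,90,85,7)
E
```

```text
delta [-0.0007 -0.0008  0.0036 -0.0003 -0.0006  0.0004] t 16.58 p [ 0.472  -0.1154  0.0647] F [ 0.3  0.1 -0.3] w 0.0472
```

View pics/s12c.png

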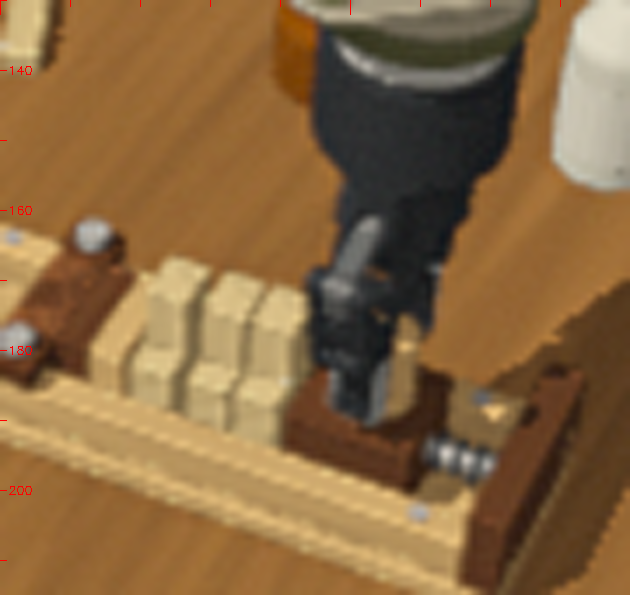

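jog_arm(
  deltas=[0,0,0,0,0,0,0.7,0,0,0,0,0,0,0.7,0,0,0,0,0,0,0.7,0,0,0,0,0,0,0.7,0,0,0,0,0,0,0.7],
  grip_force=80,
)

```text
time_s: 17.05
position: [0.4722, -0.1152, 0.0664]
tool_rot: [[0.999, 0.042, 0.006], [0.042, -0.999, 0.0], [0.006, 0.0, -1.0]]
ft_force: [-0.7, 3.0, 6.3]
grip_width: 0.0217
```

```bash
python3 go.py .4915 -.1146 .0647 2.33
```

```text
delta [ 0.0257  0.0003  0.0024  0.     -0.0018  0.0003] t 17.05 p [ 0.4722 -0.1152  0.0664] F [-0.7  3.   6.3] w 0.0217
```

jog_arm(
  deltas=[0.004,0,0,0,0,0,0.7,0.008,0,0,0,0,0,0.7,0.012,0,0,0,0,0,0.7,0.016,0,0,0,0,0,0.7,0.02,0,0,0,0,0,0.7,0.02,0,0,0,0,0,0.7],
)

```text
time_s: 17.55
position: [0.4866, -0.1146, 0.0663]
tool_rot: [[0.999, 0.042, 0.003], [0.042, -0.999, 0.0], [0.003, -0.0, -1.0]]
ft_force: [-4.2, 2.2, 9.1]
grip_width: 0.0215
```

```bash
python3 go.py .4915 -.1146 .0647 2.33; python3 - <<'E'
from held import *
im=eyes.get_image("side"); cv2.imwrite("pics/side13.png",im[:,:,::-1])
crop("pics/side13.png","pics/s13c.png",295,130,100,85,7)
E
```

```text
delta [ 0.0065  0.0003  0.0022 -0.     -0.0011  0.0004] t 17.55 p [ 0.4866 -0.1146  0.0663] F [-4.2  2.2  9.1] w 0.0215
```

View pics/s13c.png

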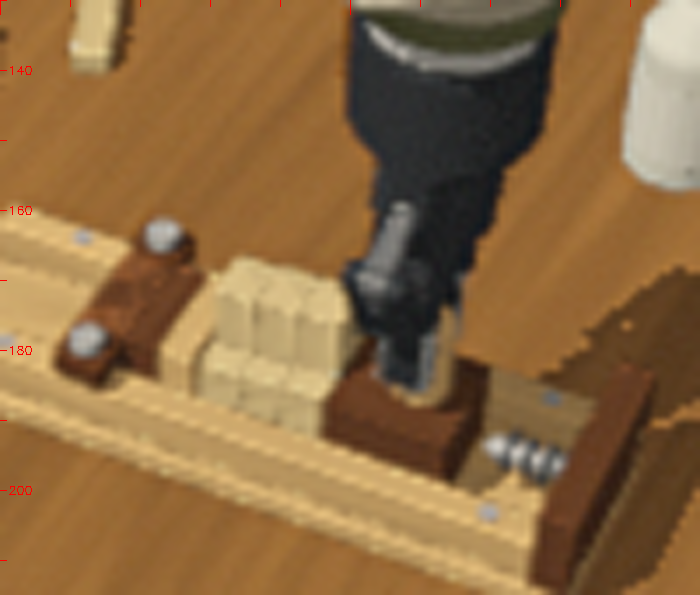

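The packers are closing up upright, with a few mm left. Continuing in small steps while watching the force.

jog_arm(
  deltas=[0.002,0,0,0,0,0,0.7,0.004,0,0,0,0,0,0.7,0.005,0,0,0,0,0,0.7,0.006,0,0,0,0,0,0.7,0.006,0,0,0,0,0,0.7],
)

```text
time_s: 18.02
position: [0.4905, -0.1144, 0.0664]
tool_rot: [[0.999, 0.042, 0.002], [0.042, -0.999, 0.0], [0.002, -0.0, -1.0]]
ft_force: [-6.6, 2.2, 9.6]
grip_width: 0.0218
```

jog_arm(
  deltas=[0.001,0,0,0,0,0,0.7,0.002,0,0,0,0,0,0.7,0.003,0,0,0,0,0,0.7,0.004,0,0,0,0,0,0.7,0.004,0,0,0,0,0,0.7],
)

```text
time_s: 18.43
position: [0.4923, -0.1143, 0.0663]
tool_rot: [[0.999, 0.042, -0.0], [0.042, -0.999, 0.0], [-0.0, -0.0, -1.0]]
ft_force: [-12.4, -0.8, 13.2]
grip_width: 0.0217
```

```bash
python3 - <<'E'
from held import *
im=eyes.get_image("side"); cv2.imwrite("pics/side14.png",im[:,:,::-1])
crop("pics/side14.png","pics/s14c.png",295,140,80,70,9)
E
```

```text
(no output)
```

View pics/s14c.png

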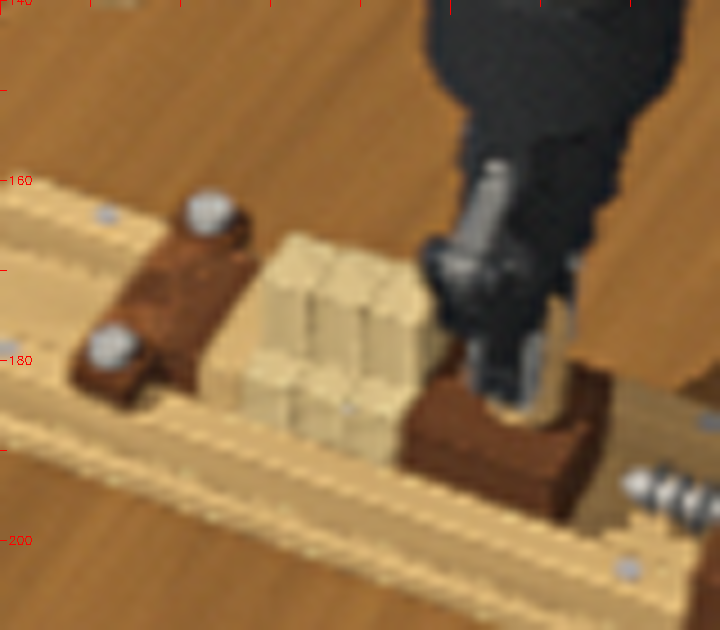

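jog_arm(
  deltas=[0.001,0,0,0,0,0,0.7,0.002,0,0,0,0,0,0.7,0.003,0,0,0,0,0,0.7,0.004,0,0,0,0,0,0.7,0.004,0,0,0,0,0,0.7],
)

```text
time_s: 18.9
position: [0.4923, -0.1142, 0.0663]
tool_rot: [[0.999, 0.043, -0.008], [0.043, -0.999, 0.0], [-0.007, -0.001, -1.0]]
ft_force: [-27.7, -5.1, 23.7]
grip_width: 0.0215
```

jog_arm(
  deltas=[0,0,-0.001,0,0,0,0.7,0,0,-0.002,0,0,0,0.7,0,0,-0.002,0,0,0,0.7,0,0,-0.002,0,0,0,0.7,0,0,-0.002,0,0,0,0.7,0,0,-0.002,0,0,0,0.7],
)

```text
time_s: 19.4
position: [0.4923, -0.1142, 0.0664]
tool_rot: [[0.999, 0.043, -0.008], [0.043, -0.999, 0.001], [-0.008, -0.001, -1.0]]
ft_force: [-23.0, -5.7, 7.5]
grip_width: 0.0219
```

```bash
python3 - <<'E'
from held import *
for n in("side","top"):
    im=eyes.get_image(n); cv2.imwrite(f"pics/{n}15.png",im[:,:,::-1])
crop("pics/side15.png","pics/s15c.png",295,140,80,70,9)
s=env.observe();print(s["position"],s["ft_force"])
E
```

```text
[ 0.49227659 -0.11418369  0.06636499] [-22.48717132  -6.81127946   6.61722476]
```

View pics/s15c.png

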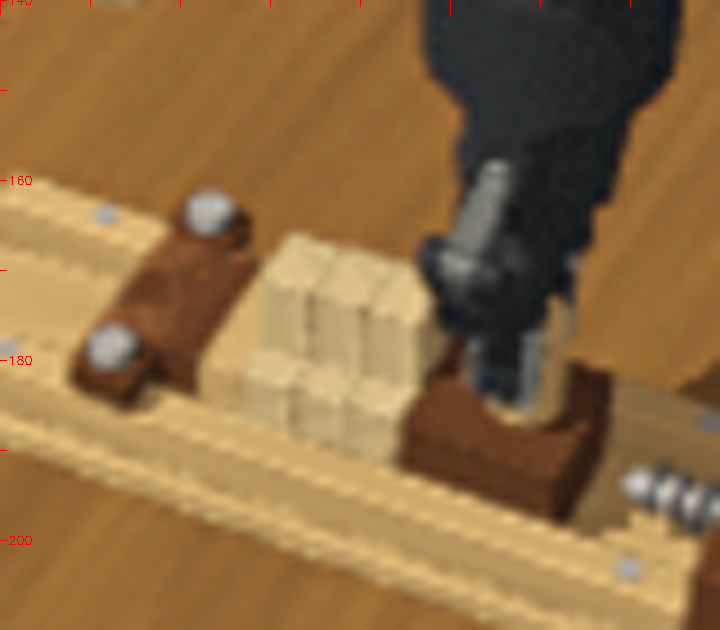

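View pics/side15.png

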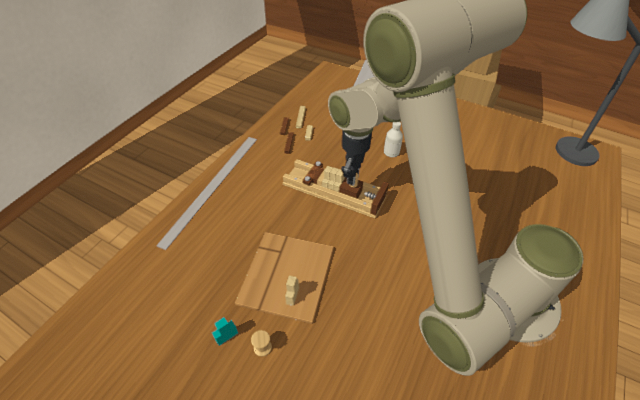

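The stack is tight from cheek to stop, with a steady push of about 22 N (the spring takes about 5 N). The cheek has moved about 20 mm of its 34. The unused packer is on the board and the bystanders are untouched. Handing in.

```bash
python3 -c "
from rig import close_job
print(close_job())"
```

```text
the job is handed in; nothing more can be done
None
```

I stood three packers upright side by side in the gap, then gripped the cheek's post and pushed until the cheek closed on them. I handed the job in at about 19.5 s, still gripping and pushing the post.

- **Number of packers:** the gap measured about 75 mm. Two packers plus the 34 mm travel reach only 70 mm, so three were needed.
- **Clamping:** the cheek stopped after about 20 mm of its 34 mm travel. Pushing further raised the force without moving the tool. The push held steady at 22–23 N, against a spring force of about 5 N.
- **Final picture:** the packers stand upright with no gaps visible between cheek, packers, blank and stop, and the gripper touches only the post. The fourth packer is still on the board. The spool, glue bottle and turquoise look-alike stand as they did at the start. The arm hides the jar in that picture, but the arm never went near it.
- **Disagreements:**
  - The two cameras differed by about 4 mm at the board and up to 7 mm at the clamp, mostly in y. I settled this by comparing the pictures with a packer held at a known position.
  - During the final push, an unintended vertical force on the wrist rose to about 24 N. Raising the commanded height slightly brought it down to about 7 N before handing in.

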